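Press a board pallet under the lip of a contact jig and hold it home

ROBOT

A 7-joint arm with a two-finger parallel gripper is mounted at the origin on a cart in front of the work surface, level with it; the furniture and walls round the work are solid. World frame = base frame: x ahead of the robot, y to its left, z up, the work surface at z = 0. Lengths are in m, angles in rad, forces in N, time in s.
With the tool pointing down it reaches from about 0.425 to 0.875 m from the base axis. Payload 4.7 kg.
Tool frame: the origin (TCP) lies between the finger pads; the fingertips stand 11 mm ahead of it and the grasp point (between the pads) lies 8 mm behind it (ctrl.tcp_to_tips is the distance from the TCP to the fingertips, in m); z points along the fingers, y is the line along which they close (so a half turn about z gives the same grasp; the last joint's range is limited). The gripper opens to 87 mm and grips with 3 to 60 N. Pads are 19 mm wide; open, the fingers measure 117 mm over their backs; the gripper's body (75 mm by 190 mm) begins 51 mm behind the grasp point.
Start: joints at [-1.168, 0.321, -0.07, 1.45, 0.023, 1.371, -0.057], TCP at [0.246, 0.601, 0.205] pointing down, gripper open.
Joint ranges: [-2.86, 2.86], [-0.3, 2.09], [-1.38, 1.24], [0.06, 2.45], [-1.56, 4.7], [0.09, 2.05], [-2.69, 2.69]. Speed limits (rad/s): [2.57, 2.57, 3.14, 3.14, 3.14, 3.14, 3.14].

INTERFACE

Orientations are given as a unit quaternion [w, x, y, z].
In Python, from rig import ctrl, eyes, sign_off gives the robot as it stands. The module is installed in compiled form; this text tells all that it offers.
- The arm moves only by the tool carry_out, never from a script. Its argument "plan" is a list of rows, each a list of 2 entries, a list of its own where there are three numbers: the shift along the tool's x, y, z scaled (see below), then the turn, a rotation vector about the tool's x, y, z scaled (see below). In form: [[[dx, dy, dz], [wx, wy, wz]], ...]. A call has 1 to 5 rows; each row is the pose to reach, as a shift and turn from the pose commanded when the call began, along the tool's axes at that moment; what a row does not reach only later rows make up. The controller multiplies each number of a shift by 250 mm and each number of a turn by 90 degrees. A row lasts 1/8 s, in which the tool goes at most 62.5 mm and 10.7 degrees, less where a joint would pass 70% of its speed; a pose out of reach is approached as far as the arm can. A call with a number of a shift or a turn outside -1 to 1 is refused whole. A call with a gripper value outside its range is refused whole. "hand" is the opening, from -1 (shut) to 1 (fully open), so that 0 is half open, set as the call begins (left out, the last holds). The fingers move at their own pace and stop on an object; the grip force is fixed at half the most. Time passes only in rows, so rows that repeat a pose let the fingers close. It gives the time, the measured TCP pose, the force, the opening and the grip force at its end, in the units of the state.
- ctrl.read_state(): the state, without advancing time (a new reading comes with each control period).
- eyes.snapshot(name): name is "scene" or "top" or "wrist"; returns a dict with "img" (420x560x3 uint8, blue, green, red), "vfov" (degrees; the focal length in pixels is half the picture's height over the tangent of half this angle, whatever the lens; pixels are square), "cx", "cy" (the principal point, pixels), "origin" and "attitude" of the camera in the world; the wrist camera has in their place "hand_eye" (4x4, takes a point from camera to tool coordinates, whose origin is the TCP and whose axes are the flange's). Camera axes: x right, y up, looking along -z (the intrinsics and any distortion apply to the point x, -y, -z); pixel columns grow to the right and rows downward; lengths in m; the calibration is good to about 2 mm. A picture is of the moment at which its call begins: read the wrist's pose just before it. There is no depth.
- sign_off(): hands the job in; it is judged then, once.
The state is a dict: "clock": time; "joint_pos": joint angles; "joint_velocities": joint speeds; "joint_torque": joint torques, N m; "ee_pos": TCP position; "ee_rot": TCP orientation; "wrist_force": force on the tool from outside, world axes, zero at the start; "moment": the same for the moment, N m; "width": finger opening in m; "grasp_force": force on a finger pad.
Only numpy, scipy, OpenCV 4.12 (cv2) and the standard library are available. Lean on these libraries where they do the work, as an engineer would, in place of code of your own. Each camera call takes 0.05 s, during which the arm holds its last target. There are 200 camera calls.

TASK

The bench magnifier hangs over the contact jig: swing its stiff arm aside and leave it with the lens centre at least 15 cm from the middle of the jig's lip, measured along the bench. Then take the black pallet with the circuit board, lay it on the jig's white bed with the white, gold-striped tongue towards the lip, and push the tongue in under the steel lip against the sprung contacts until the pallet's shoulder is closed up on the lip. The contacts push it back out if you let go, so finish while still holding it pressed fully home; do not ram it, and leave the other things on the bench where they are.

Things in the scene. Friction and masses are not known exactly. Their poses are not given: they have to be found in the camera images.
- jig: contact jig, screwed down: dark steel base plate 130x86x8 mm with a white bed and, behind it, a blue mouth under a steel lip (blue housing 59.5 mm high). Origin on the bench under the jig; jig +x points into the mouth (push direction), y 0 is its middle. Fully home, the pallet's origin is at jig (-16, 0, 26) mm, pallet axes parallel to jig axes
- bed (a point): middle of the top of the white, slippery plastic bed, 26 mm above the bench (jig -16, 0, 26 mm); the bed is 34 mm wide (y), runs from jig x -53 mm to the mouth and is level with the mouth's floor; beside it is only the base plate, 8 mm high. Pressing down hard while sliding makes the pallet stick
- lip (a point): middle of the lip's front face at bed-top height (jig 20, 0, 26 mm); axes as the jig. The steel lip is 80 mm wide (y), underside 5.5 mm and top 11.5 mm above the bed; the slot under it is 49 mm wide between cheeks flared at the front
- contacts (a joint): sprung contact block (gold strips) behind the lip: travel into the jig in m, 0 at rest with its face 7 mm behind the lip's front face, about 0.007 with the pallet fully home; it pushes back with 3 N at first touch and about 8 N at home, where the shoulder meets the rigid lip
- pallet: black board pallet, 0.1 to 0.25 kg, loose, level on the bench: tray 72 (x) by 64 (y) mm, walls 10 mm high, a green circuit board with parts up to 18 mm high fixed in it; in front (pallet +x) a white tongue with gold strips. Origin: centre of the tray's underside; the shoulder (front wall above the tongue) is at x +36 mm. Grip it across its 64 mm width (y)
- tongue_tip (a point): middle of the tongue's front edge (pallet 50, 0, 1.75 mm); the tongue is 14 mm long, 46 mm wide, 3.5 mm thick, level with the pallet's underside
- magnifier: bench magnifier stand, heavy, does not move: round grey base 104 mm across with a post; origin on the bench on the post's axis, z up; the arm turns about this vertical axis
- magnifier_arm (a joint): angle of the magnifier arm about the post, rad, counter-clockwise from above positive, range -1.9 to 1.9; stiff (about 0.4 N m), stays where left. Starts near 0, lens over the jig; +1.1 puts the lens behind the jig, -1.1 to its left. The arm is a white bar 12 mm wide, 10 mm high, axis 190 mm above the bench; the hub at the post is 210 mm high
- lens (a point): centre of the lens, 190 mm from the post's axis, 190 mm above the bench; its white ring is 103 mm across and 14 mm high
- magnifier_knob (a point): top of the upright black knob on the magnifier arm, 118 mm from the post's axis, 16 mm thick, standing 35 mm proud of the bar; its top is 230 mm above the bench
- flux_tin: bystander: round tin 84 mm across, 25 mm high; origin under its centre
- tape_roll: bystander: yellow tape roll 67 mm across, 18 mm high
- multimeter: bystander: yellow hand meter 142x68x41 mm
- converter: bystander: flat black box 91x85x24 mm
Not all that is in view belongs to the job. What is shaped like the pallet but blue is not meant.

How it is judged:
On the way, in this order (a step that is already met when the one before it is completed fails the run):
1. the magnifier is swung aside and stays: lens centre more than 14.5 cm from the lip (horizontal distance between lens and lip above 0.145 m and velocity of joint magnifier_arm between -0.05 and 0.05 rad/s), for 0.3 s.
2. the pallet's tongue is under the lip and pressed fully home (value of joint contacts above 0.005 m and x of pallet in the frame of jig above -0.018 m and contact force between the fingers and pallet above 2 N), for 0.5 s.
At the end, for the whole second after the job is handed in: tongue under the lip, contacts pushed in over 5 mm, shoulder within 2 mm of the lip, pallet level and square within 0.06 rad, within 4 mm of the jig's middle, still, the fingers on it with over 2 N; lens over 14.5 cm from the lip (all of step 2 and contact force between pallet and contacts above 3 N and y of pallet in the frame of jig between -0.004 and 0.004 m and z of tongue_tip in the frame of lip between -0.001 and 0.0055 m and angle between the x axis of pallet and the x axis of jig, either way round below 0.06 rad and angle between pallet's own z axis and vertical below 0.06 rad and linear speed of pallet below 0.02 m/s and horizontal distance between lens and lip above 0.145 m); the arm keeps its last pose, push and grip.
It fails at once if the pallet is rammed: more than 60 N between pallet and jig (contact force between pallet and jig above 60 N).
It fails at once if a bystander is moved more than 3 cm (distance of any of flux_tin, tape_roll, multimeter, converter from where it was at the start of the episode above 0.03 m).
It also fails if it takes over 72 s, if anything falls off the work surface, if the arm or the gripper's body presses on something with over 40 N, if the wrist force passes 120 N, or if a joint passes its speed limit or range.

## Working session

There is one attempt and no reset: what is moved stays moved. The work goes in short steps, Python scripts to look and compute and a tool call to move; the robot and the scene stay as the last step left them, time stands still between calls to the robot, and variables do not carry over. Pictures are saved under pics/ and viewed, at most 10 in all, crops included, and the job is handed in when it is done.

Besides the shell and the picture viewer there is one more tool, called after "Call:" by a JSON object that holds its "api" and its "payload", one argument or row to a line. carry_out: Moves the arm, as the interface text tells. Its arguments: {"type":"object","properties":{"plan":{"type":"array","items":{"type":"array"}},"hand":{"type":"number"}},"required":["plan"]}

```bash
mkdir -p pics
cat > h.py <<'E'
import numpy as np, cv2
from scipy.spatial.transform import Rotation as R
from rig import ctrl, eyes, sign_off
def rot(a):
    a=np.array(a,float)
    return a if a.shape==(3,3) else R.from_quat([a[1],a[2],a[3],a[0]]).as_matrix()
def state():
    s=ctrl.read_state(); return s, np.array(s["ee_pos"]), rot(s["ee_rot"])
def snap(n):
    s,p,r=state(); d=eyes.snapshot(n)
    d["f"]=d["img"].shape[0]/2/np.tan(np.radians(d["vfov"])/2)
    if n=="wrist":
        H=np.array(d["hand_eye"]); d["C"]=p+r@H[:3,3]; d["Rc"]=r@H[:3,:3]
    else: d["C"]=np.array(d["origin"]); d["Rc"]=rot(d["attitude"])
    return d
def cast(d,u,v,z):
    w=d["Rc"]@np.array([(u-d["cx"])/d["f"],-(v-d["cy"])/d["f"],-1])
    return d["C"]+w*(z-d["C"][2])/w[2]
def proj(d,P):
    c=d["Rc"].T@(np.array(P)-d["C"]); return d["cx"]+d["f"]*c[0]/-c[2], d["cy"]-d["f"]*c[1]/-c[2]
def tool(p):  # world delta -> tool units
    s,q,r=state(); return r.T@(np.array(p)-q)/0.25
E
python3 - <<'E'
from h import *
for n in("scene","top","wrist"):
    d=snap(n); cv2.imwrite(f"pics/{n}0.png",d["img"]); print(n,d["C"].round(3),d["Rc"].round(2).tolist(),{k:v for k,v in d.items() if k not in("img","Rc","C")})
print(ctrl.read_state())
E
```

```text
scene [-0.078  0.828  1.099] [[-0.77, 0.44, -0.46], [-0.64, -0.51, 0.57], [0.02, 0.74, 0.68]] {'vfov': 50.711108131859156, 'cx': 279.5079142515302, 'cy': 203.15489018800847, 'origin': array([-0.07824963,  0.82836884,  1.09879724]), 'attitude': array([-0.31563775, -0.12941999,  0.38028118,  0.85965662]), 'f': np.float64(443.1458339497156)}
top [-0.223  0.054  1.317] [[-0.03, 0.83, -0.56], [-1.0, -0.03, 0.02], [0.0, 0.56, 0.83]] {'vfov': 46.248900978622444, 'cx': 277.8748537378559, 'cy': 209.8040104011237, 'origin': array([-0.2231136 ,  0.05414802,  1.31698443]), 'attitude': array([-0.66548094, -0.20056851,  0.21087298,  0.68734269]), 'f': np.float64(491.7565008510631)}
wrist [0.17  0.632 0.383] [[0.38, -0.88, -0.28], [0.93, 0.36, 0.11], [-0.0, -0.3, 0.95]] {'vfov': 67.9217886879975, 'cx': 280.9052128972036, 'cy': 204.58997093228794, 'hand_eye': array([[ 1.06070509e-03,  9.54004479e-01,  2.99790477e-01,
         8.20399648e-02],
       [ 9.99999252e-01, -8.29443179e-04, -8.98666949e-04,
        -8.12640639e-05],
       [-6.08673128e-04,  2.99791206e-01, -9.54004645e-01,
        -1.7937
[... 161 characters left out ...]
': array([-1.16789308,  0.32165932, -0.07007023,  1.4514007 ,  0.02260594,
        1.37080105, -0.05692618]), 'joint_velocities': array([ 0.00046944, -0.00141928,  0.00186137, -0.00356253, -0.00025684,
        0.00034718,  0.00138296]), 'joint_torque': array([-2.80639242e-04, -4.91796327e+01, -4.04654816e-01, -3.12872887e+01,
       -6.39346358e-02,  4.06862958e-02,  1.16578426e-04]), 'ee_pos': array([0.24628787, 0.60104862, 0.20390542]), 'ee_rot': array([-9.52185135e-05,  1.93186413e-01,  9.81161791e-01, -7.34976998e-04]), 'wrist_force': array([ 0.5344514 ,  0.63026933, -0.07766307]), 'moment': array([ 0.03539675,  0.02381238, -0.07362764]), 'grasp_force': 0.0, 'width': 0.08709492745942879}
```

View pics/top0.png

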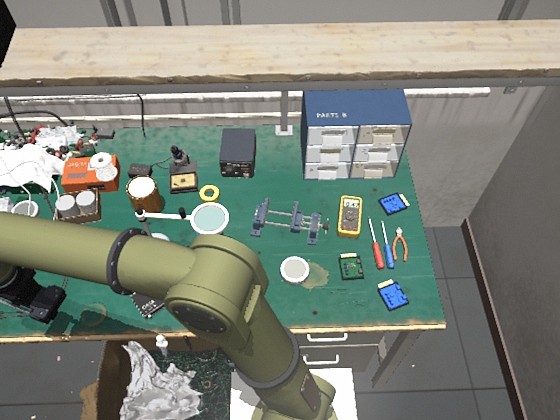

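View pics/scene0.png

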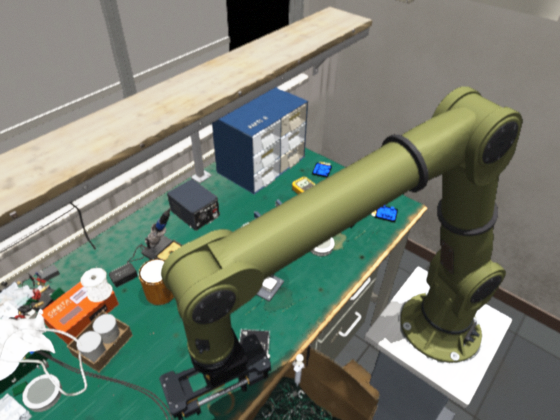

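The top view shows the lens ring at (210,218), the arm knob at about (182,214), the hub at about (142,216), and the pallet at (351,266). The robot arm hides the jig in both views. I'll compute rough positions next and enlarge the top view.

Run:
```python
from h import *
d=snap("top")
for n,u,v,z in[("hub",142,216,.21),("knob",182,213,.23),("lens",210,218,.19),("pallet",351,266,.01),("tongue",352,255,.0035),("tin",294,269,.025),("meter",349,216,.04),("tape",209,192,.018),("conv?",148,303,.02)]: print(n,cast(d,u,v,z).round(3))
a=cv2.resize(d["img"][160:330,120:300],None,fx=3.2,fy=3.2,interpolation=2); 
b=cv2.resize(d["img"][245:290,330:375],None,fx=5,fy=5,interpolation=2)
c=np.zeros((560,800,3),np.uint8); c[:a.shape[0],:a.shape[1]]=a[:560]; c[:b.shape[0],576:576+b.shape[1]-1]=b[:,:224]
cv2.imwrite("pics/z1.png",c)
```

```text
hub [0.51  0.389 0.21 ]
knob [0.503 0.278 0.23 ]
lens [0.511 0.209 0.19 ]
pallet [ 0.445 -0.193  0.01 ]
tongue [ 0.485 -0.201  0.004]
tin [ 0.432 -0.022  0.025]
meter [ 0.602 -0.201  0.04 ]
tape [0.724 0.24  0.018]
conv? [0.341 0.394 0.02 ]
```

View pics/z1.png

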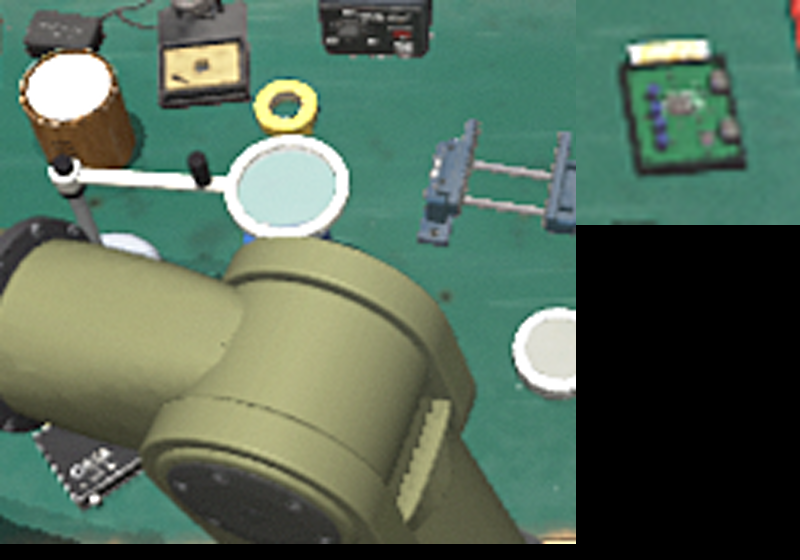

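Call:
{"api": "carry_out", "payload": {
  "plan": [
    [[0,0,-0.24],[0,0,0]],
    [[-0.1,-0.05,-0.45],[0,0,0.1]],
    [[-0.3,-0.15,-0.5],[0,0,0.2]],
    [[-0.5,-0.25,-0.5],[0,0,0.31]],
    [[-0.7,-0.37,-0.5],[0,0,0.42]]
  ],
  "hand": 0.1
}}

```text
clock: 0.82
ee_pos: [0.3743, 0.4483, 0.3298]
ee_rot: [0.0, 0.503, 0.864, 0.0]
wrist_force: [0.4, 0.5, 0.2]
width: 0.0503
grasp_force: 0.0
```

Run:
```python
from h import *
d=snap("top")
for n,u,v,z in[("hub",139.4,213.8,.21),("knob",181.6,209,.23),("lens",210,218,.19)]: print(n,cast(d,u,v,z).round(3))
s,p,r=state();print(p,r.round(2).tolist(),s["clock"])
w=snap("wrist")
c=np.hstack([cv2.resize(d["img"][150:330,100:300],(400,360)),cv2.resize(w["img"],(400,300))[:, :]] if 0 else [cv2.resize(d["img"][150:330,120:280],(400,450)),np.pad(cv2.resize(w["img"],(400,300)),((0,150),(0,0),(0,0)))])
cv2.imwrite("pics/z2.png",c)
```

```text
hub [0.517 0.396 0.21 ]
knob [0.515 0.28  0.23 ]
lens [0.511 0.209 0.19 ]
[0.38201533 0.43947232 0.33052291] [[-0.48, 0.88, 0.0], [0.88, 0.48, -0.0], [-0.01, 0.0, -1.0]] 0.875
```

View pics/z2.png

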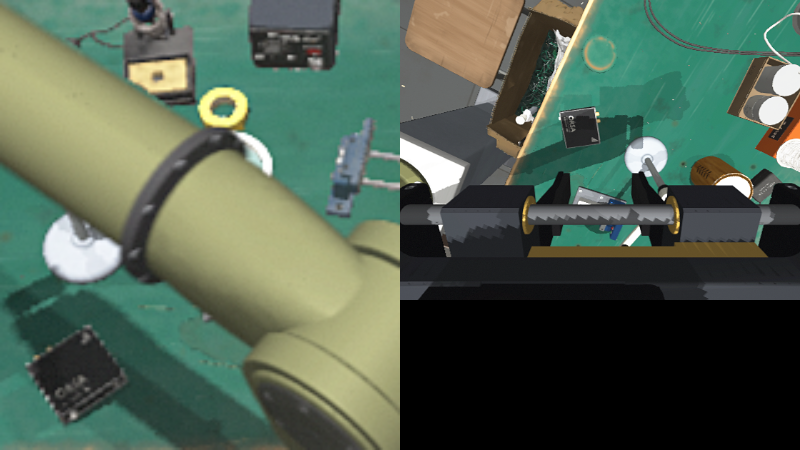

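Call:
{"api": "carry_out", "payload": {
  "plan": [
    [[-0.22,0.04,0],[0,0,0]],
    [[-0.44,0.08,0],[0,0,0]],
    [[-0.66,0.13,0],[0,0,0]],
    [[-0.82,0.16,0.1],[0,0,0]],
    [[-0.82,0.16,0.28],[0,0,0]]
  ]
}}

```text
clock: 1.55
ee_pos: [0.5142, 0.2879, 0.2608]
ee_rot: [0.002, 0.504, 0.864, 0.002]
wrist_force: [0.0, 1.8, -0.6]
width: 0.0476
grasp_force: 0.0
```

Call:
{"api": "carry_out", "payload": {
  "plan": [
    [[0,0,0.15],[0,0,0]],
    [[0,0,0.15],[0,0,0]]
  ]
}}

```text
clock: 1.8
ee_pos: [0.5082, 0.2909, 0.219]
ee_rot: [-0.001, 0.5, 0.866, -0.003]
wrist_force: [0.1, -0.5, 0.8]
width: 0.0482
grasp_force: 0.0
```

Run:
```python
from h import *
s,p,r=state();print(p,r.round(2).tolist(),s["clock"],s["wrist_force"])
P=np.array([.516,.397])
for a in np.array([-.1,.15,.35,.55,.75,.95,1.1]):
    q=P+.118*np.array([np.sin(a),-np.cos(a)]); print(a,tool([*q,p[2]]).round(3))
w=snap("wrist");cv2.imwrite("pics/w3.png",w["img"])
```

```text
[0.50818306 0.29086509 0.21904318] [[-0.5, 0.87, -0.01], [0.87, 0.5, -0.0], [-0.0, -0.01, -1.0]] 1.8 [ 0.14557661 -0.52739789  0.75854174]
-0.1 [-0.031 -0.036  0.   ]
0.15 [-0.087  0.067 -0.   ]
0.35 [-0.113  0.158 -0.001]
0.55 [-0.12   0.252 -0.002]
0.75 [-0.108  0.345 -0.002]
0.95 [-0.077  0.435 -0.003]
1.1 [-0.043  0.497 -0.003]
```

View pics/w3.png

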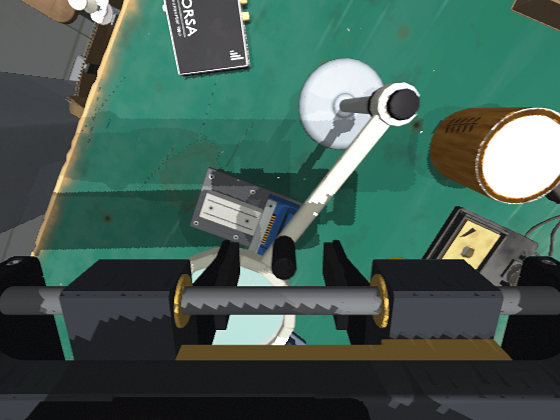

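The picture shows the knob at (284,245), between the open fingers. The jig is at about (245,215), with its mouth to image-right at about (270,225), and the post hub is at (397,104).

Run:
```python
from h import *
d=snap("wrist"); t=snap("top")
lip=cast(d,268,222,.0375); print("lip",lip, "hub",cast(d,402,104,.21),"knob",cast(d,284,241,.23))
A=cast(d,209,168,.008);B=cast(d,192,222,.008); print("corners",A,B, "yaw",np.degrees(np.arctan2(*(A-B)[[1,0]]))-90)
print("iron base",cast(t,183,183,0),cast(t,180,152,0.15),cast(d,487,255,0))
P=np.array([.516,.397])
for a in(.7,.8,.9,1,1.1,-.8,-1,-1.1):
    l=P+.19*np.array([np.sin(a),-np.cos(a)]); print(a,l.round(3),np.hypot(*(l-lip[:2])).round(3))
```

```text
lip [0.52324603 0.23648377 0.0375    ] hub [0.52929116 0.39978928 0.21      ] knob [0.5088326  0.29790117 0.23      ]
corners [0.42656389 0.25255861 0.008     ] [0.43910782 0.1749576  0.008     ] yaw 9.182235141132338
iron base [0.77654246 0.33112123 0.        ] [0.78326984 0.31766426 0.15      ] [0.82215611 0.33545986 0.        ]
0.7 [0.638 0.252] 0.116
0.8 [0.652 0.265] 0.132
0.9 [0.665 0.279] 0.148
1 [0.676 0.294] 0.163
1.1 [0.685 0.311] 0.178
-0.8 [0.38  0.265] 0.146
-1 [0.356 0.294] 0.177
-1.1 [0.347 0.311] 0.192
```

Call:
{"api": "carry_out", "payload": {
  "plan": [
    [[-0.05,0.06,-0.01],[0,0,0]],
    [[-0.08,0.14,-0.01],[0,0,0]],
    [[-0.1,0.23,-0.01],[0,0,0]],
    [[-0.1,0.31,-0.01],[0,0,0]],
    [[-0.08,0.38,-0.01],[0,0,0]]
  ]
}}

```text
clock: 2.58
ee_pos: [0.6045, 0.3225, 0.2274]
ee_rot: [0.001, 0.501, 0.866, 0.002]
wrist_force: [0.4, -0.1, 1.1]
width: 0.0478
grasp_force: 0.0
```

Run:
```python
from h import *
d=snap("wrist"); t=snap("top"); s,p,r=state(); print(p,r.round(2).tolist(),s["clock"],s["wrist_force"])
cv2.imwrite("pics/w4.png",np.hstack([cv2.resize(x["img"],(400,300)) for x in(d,t)]))
```

```text
[0.60382589 0.3240773  0.22641352] [[-0.5, 0.87, 0.0], [0.87, 0.5, 0.0], [0.0, 0.0, -1.0]] 2.675 [ 0.25435016  1.21343925 -0.31774338]
```

View pics/w4.png

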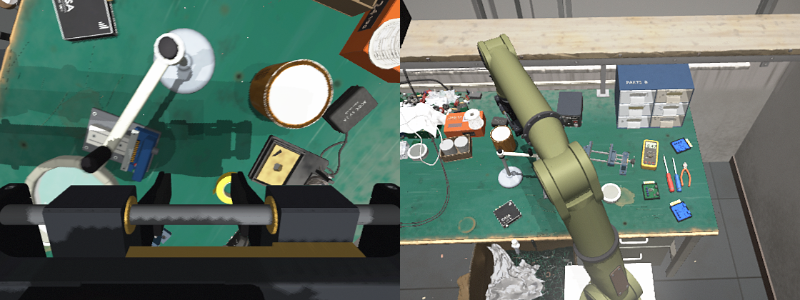

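The fingers slipped past the knob, which is now at about (133,224) in full-size wrist pixels. The arm is still over the jig. I'll measure the knob again from this view.

Run:
```python
from h import *
d=snap("wrist"); s,p,r=state()
for n,u,v,z in[("hub",238,68,.21),("knobtop",128,226,.23),("knobbase",150,205,.195),("lens",95,290,.19),("basec",260,92,.01)]: print(n,cast(d,u,v,z).round(3))
print(proj(d,p),proj(d,p+[0,0,-.011]), proj(d,[.514,.279,.23]))
g=d["img"]; cv2.imwrite("pics/w5.png",cv2.resize(g[150:330,40:340],(800,480)))
```

```text
hub [0.531 0.402 0.21 ]
knobtop [0.518 0.29  0.23 ]
knobbase [0.516 0.292 0.195]
lens [0.505 0.202 0.19 ]
basec [0.534 0.398 0.01 ]
(np.float64(278.2997494219478), np.float64(244.6697081433287)) (np.float64(278.3684311149297), np.float64(237.6651764886481)) (np.float64(115.4875695000612), np.float64(237.56295369705126))
```

View pics/w5.png

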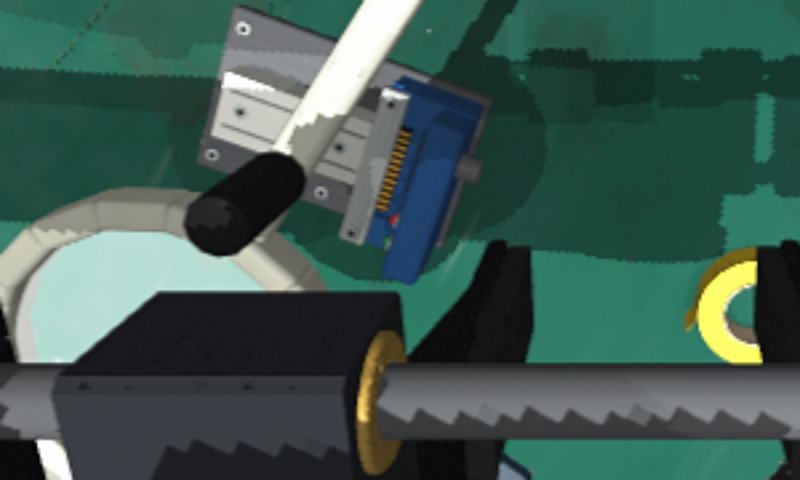

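Call:
{"api": "carry_out", "payload": {
  "plan": [
    [[0,0,-0.2],[0,0,0]],
    [[0.01,-0.13,-0.3],[0,0,0]],
    [[0.03,-0.3,-0.3],[0,0,0]],
    [[0.03,-0.4,-0.2],[0,0,0]],
    [[0.03,-0.4,-0.1],[0,0,0]]
  ]
}}

```text
clock: 3.35
ee_pos: [0.5111, 0.2777, 0.2519]
ee_rot: [0.0, 0.501, 0.866, 0.002]
wrist_force: [0.5, 1.1, -0.3]
width: 0.0479
grasp_force: 0.0
```

Call:
{"api": "carry_out", "payload": {
  "plan": [
    [[0,0,0.08],[0,0,0]],
    [[0,0,0.13],[0,0,0]]
  ]
}}

```text
clock: 3.6
ee_pos: [0.5117, 0.2781, 0.2176]
ee_rot: [0.0, 0.501, 0.866, 0.0]
wrist_force: [0.1, 0.0, -0.2]
width: 0.0479
grasp_force: 0.0
```

Run:
```python
from h import *
s,p,r=state();print(p,s["wrist_force"])
P=np.array([.518,.398])
for a in np.array([-.05,.05,.15,.35,.55,.75,.95,1.1,1.25]):
    q=P+.118*np.array([np.sin(a),-np.cos(a)]); print(a,tool([*q,.219]).round(3))
```

```text
[0.51172817 0.27810184 0.21758519] [ 0.06553364  0.02216829 -0.22920468]
-0.05 [ 0.006  0.005 -0.006]
0.05 [-0.017  0.046 -0.006]
0.15 [-0.037  0.089 -0.006]
0.35 [-0.062  0.18  -0.006]
0.55 [-0.069  0.274 -0.005]
0.75 [-0.057  0.368 -0.005]
0.95 [-0.026  0.457 -0.005]
1.1 [ 0.008  0.519 -0.005]
1.25 [ 0.051  0.575 -0.005]
```

Call:
{"api": "carry_out", "payload": {
  "plan": [
    [[-0.02,0.05,0],[0,0,0]],
    [[-0.04,0.09,0],[0,0,0]],
    [[-0.05,0.135,0],[0,0,0]],
    [[-0.06,0.18,0],[0,0,0]],
    [[-0.07,0.23,0],[0,0,0]]
  ]
}}

```text
clock: 4.22
ee_pos: [0.5716, 0.2924, 0.2173]
ee_rot: [0.0, 0.501, 0.866, 0.0]
wrist_force: [1.0, -0.5, 0.1]
width: 0.0477
grasp_force: 0.0
```

Run:
```python
from h import *
t=snap("top");w=snap("wrist"); s,p,r=state();print(p,s["wrist_force"])
P=np.array([.518,.398])
for a in np.array([.55,.75,.95,1.1,1.25,1.35]):
    q=P+.118*np.array([np.sin(a),-np.cos(a)]); print(a,tool([*q,.219]).round(3))
cv2.imwrite("pics/w6.png",np.hstack([cv2.resize(x["img"],(400,300)) for x in(w,t)]))
```

```text
[0.57187812 0.29233078 0.21681519] [ 0.1856182  -0.03030064  0.05543222]
0.55 [ 0.002  0.037 -0.009]
0.75 [ 0.014  0.131 -0.009]
0.95 [ 0.044  0.22  -0.009]
1.1 [ 0.079  0.282 -0.009]
1.25 [ 0.121  0.338 -0.009]
1.35 [ 0.155  0.372 -0.009]
```

View pics/w6.png

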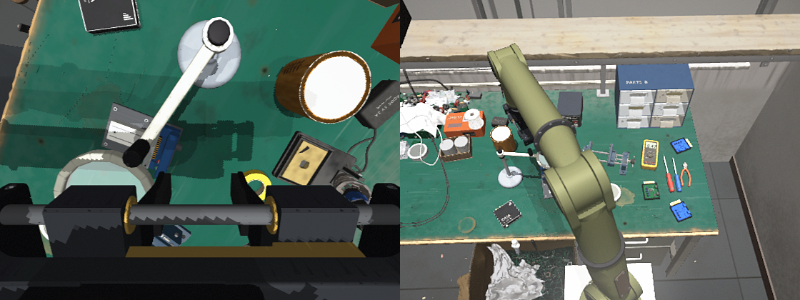

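The right half (top view) shows the hub still near its first place with the arm mostly hidden. In the wrist view the knob is at about (185,220) full-size, again outside the left finger. I'll check numerically where the arm really is.

Run:
```python
from h import *
w=snap("wrist"); s,p,r=state(); g=w["img"]
hsv=cv2.cvtColor(g,cv2.COLOR_BGR2HSV)
m=((g.max(2)<60)).astype(np.uint8); 
n,l,st,c=cv2.connectedComponentsWithStats(m[:250])
for i in range(1,n):
    if st[i,4]>150: print(st[i],c[i].round(1))
for u,v in((182,221),(180,226),(196,207)): print(cast(w,u,v,.23).round(3),cast(w,u,v,.195).round(3))
print(proj(w,[.515,.281,.23]),proj(w,[.515,.281,.195]))
print(proj(w,p-.024*r[:,1]+.011*r[:,2]),s["width"])
```

```text
[125   0  73  48 397] [167.3  37.3]
[520   0  40  10 247] [541.8   3.1]
[293  28  31  37 305] [308.9  47.6]
[   0   67   30  106 1322] [  9.1 110.6]
[389  84  39  24 217] [407.1  95.4]
[ 497  110   60  131 1002] [523.3 147.3]
[ 384  115   52   52 1280] [403.  140.4]
[ 232  118  124  121 3898] [279.8 183.9]
[  34  176  122   34 1412] [104.2 187.4]
[381 183  44  66 582] [402.6 214.9]
[ 173  195   39   40 1027] [192.  214.6]
[437 205  31  45 204] [451.7 228.3]
[467 233  42  17 250] [486.  242.7]
[218 240  22  10 161] [229.1 245.2]
[324 240  19  10 155] [332.8 245.2]
[0.514 0.282 0.23 ] [0.51  0.265 0.195]
[0.514 0.279 0.23 ] [0.51  0.261 0.195]
[0.517 0.294 0.23 ] [0.514 0.279 0.195]
(np.float64(183.4417646318877), np.float64(223.7165847172682)) (np.float64(198.84640374708016), np.float64(205.17181548311908))
(np.float64(242.59227933694473), np.float64(236.65892440773982)) 0.047481113807926745
```

Call:
{"api": "carry_out", "payload": {
  "plan": [
    [[0,0,-0.2],[0,0,0]],
    [[0.03,-0.1,-0.25],[0,0,0]],
    [[0.076,-0.22,-0.25],[0,0,0]],
    [[0.076,-0.22,-0.15],[0,0,0]],
    [[0.076,-0.22,0.01],[0,0,0]]
  ]
}}

```text
clock: 5.0
ee_pos: [0.5139, 0.2818, 0.2162]
ee_rot: [0.001, 0.5, 0.866, 0.002]
wrist_force: [0.2, 0.3, 0.2]
width: 0.0478
grasp_force: 0.0
```

Call:
{"api": "carry_out", "payload": {
  "plan": [
    [[0,0,0],[0,0,0]],
    [[0,0,0],[0,0,0]],
    [[0,0,0],[0,0,0]],
    [[0,0,0],[0,0,0]]
  ],
  "hand": -1
}}

```text
clock: 5.5
ee_pos: [0.5142, 0.2814, 0.2161]
ee_rot: [0.0, 0.501, 0.866, 0.001]
wrist_force: [0.3, 0.2, 0.4]
width: 0.0158
grasp_force: 0.0
```

Call:
{"api": "carry_out", "payload": {
  "plan": [
    [[0,0,0],[0,0,0]],
    [[0,0,0],[0,0,0]],
    [[0,0,0],[0,0,0]]
  ],
  "hand": -1
}}

```text
clock: 5.88
ee_pos: [0.5135, 0.2811, 0.2148]
ee_rot: [-0.0, 0.501, 0.866, 0.0]
wrist_force: [0.6, -0.4, -0.3]
width: 0.0007
grasp_force: 0.0
```

Run:
```python
from h import *
w=snap("wrist");sc=snap("scene");t=snap("top"); s,p,r=state()
print(proj(sc,p),proj(sc,[.515,.281,.23]),proj(w,p),proj(t,p))
c=np.zeros((600,800,3),np.uint8)
c[:300,:400]=cv2.resize(w["img"][140:290,180:380],(400,300))
c[:300,400:]=cv2.resize(t["img"][150:300,100:300],(400,300))
u,v=map(int,proj(sc,p)); u=np.clip(u,100,460);v=np.clip(v,75,345)
c[300:,:400]=cv2.resize(sc["img"][v-75:v+75,u-100:u+100],(400,300))
c[300:,400:]=cv2.resize(sc["img"],(400,300)); print(u,v)
cv2.imwrite("pics/w7.png",c)
```

```text
(np.float64(235.14773216229221), np.float64(243.28548119138662)) (np.float64(234.48099359265606), np.float64(239.1343455829543)) (np.float64(279.9842656537688), np.float64(243.90486601014828)) (np.float64(182.09352733510028), np.float64(212.7466585371898))
235 243
```

View pics/w7.png

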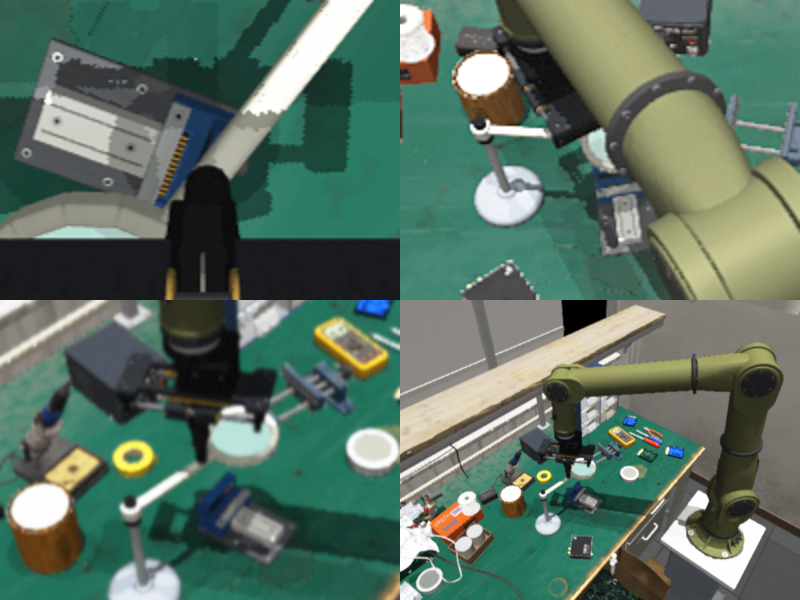

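The wrist crop (top left) shows the closed fingers at crop (205,210), where the knob should be. The bar is visible up to them, and the jig is clear at the upper left. The fingers closed fully, so they aren't holding the knob. I'll back off and locate it in numbers.

Call:
{"api": "carry_out", "payload": {
  "plan": [
    [[0,0,-0.2],[0,0,0]],
    [[0.0,-0.15,-0.35],[0,0,0]],
    [[0,-0.35,-0.35],[0,0,0]],
    [[0,-0.4,-0.35],[0,0,0]]
  ]
}}

```text
clock: 6.52
ee_pos: [0.4255, 0.2302, 0.3032]
ee_rot: [0.0, 0.501, 0.866, 0.001]
wrist_force: [0.5, 1.4, 0.1]
width: 0.0004
grasp_force: 0.0
```

Run:
```python
from h import *
w=snap("wrist"); s,p,r=state(); g=w["img"]; print(p,s["width"])
cv2.imwrite("pics/w8.png",g)
m=((g.max(2)<60)).astype(np.uint8); 
n,l,st,c=cv2.connectedComponentsWithStats(m[:250])
for i in range(1,n):
    if st[i,4]>150: print(st[i],c[i].round(1))
print("pred knob",proj(w,[.515,.281,.23]),proj(w,[.515,.281,.195]))
# white bar mask
hsv=cv2.cvtColor(g,cv2.COLOR_BGR2HSV); m=((hsv[...,1]<60)&(hsv[...,2]>150)).astype(np.uint8)
n,l,st,c=cv2.connectedComponentsWithStats(m)
for i in range(1,n):
    if st[i,4]>300:
        print("W",st[i],c[i].round(1))
```

```text
[0.42520386 0.23017942 0.30303364] 0.000724614211066836
[ 128    0   99  124 5535] [172.8  55.7]
[543   0  17  27 294] [553.3  12.9]
[  17   62  145  160 6544] [106.9 145.3]
[474  81  25  21 428] [486.   90.9]
[  0  99  41 118 579] [ 28.1 156.9]
[473 105  47  16 228] [496.8 112.7]
[327 123  61  54 457] [360.1 154. ]
[468 128  30  35 217] [476.2 149.6]
[  0 165  18  30 267] [  5.4 181.6]
[ 222  164   95   63 1960] [266.9 189.9]
[459 183  42  54 566] [480.  209.2]
[380 190  29  26 488] [394.4 202.6]
[489 190  46  60 235] [515.8 222.5]
[534 224  26  26 190] [544.8 234.6]
pred knob (np.float64(400.6161704794596), np.float64(208.61474863747046)) (np.float64(387.1890058360448), np.float64(197.28488806032112))
W [188   3  27  28 460] [201.2  15.7]
W [   0   59   96  203 8866] [ 42.3 154.9]
W [ 366   59   70   68 2532] [395.   86.9]
W [ 385   99   87   94 1441] [430.  145.8]
W [391 102  44  31 661] [414.4 116.7]
W [ 523  104   37   65 1886] [543.7 139.1]
W [278 179  33  23 420] [294.8 188.8]
W [ 292  204  101   58 4163] [344.1 235.2]
```

Call:
{"api": "carry_out", "payload": {
  "plan": [
    [[0.07,0.15,0.1],[0,0,0]],
    [[0.14,0.31,0.15],[0,0,0]],
    [[0.14,0.31,0.32],[0,0,0]],
    [[0.14,0.31,0.48],[0,0,0]],
    [[0.14,0.31,0.48],[0,0,0]]
  ]
}}

```text
clock: 7.2
ee_pos: [0.475, 0.2991, 0.1782]
ee_rot: [-0.001, 0.5, 0.866, -0.004]
wrist_force: [1.2, -0.3, 0.1]
width: 0.0005
grasp_force: 0.0
```

Run:
```python
from h import *
s,p,r=state();print(p,s["wrist_force"])
P=np.array([.518,.398])
for a in np.array([-.2,0,.2,.4,.6,.8,1,1.2]):
    e=np.array([np.sin(a),-np.cos(a)]); t=np.array([np.cos(a),np.sin(a)])
    q=P+.1*e-.018*t; print(a,tool([*q,p[2]]).round(3))
```

```text
[0.47499611 0.2991193  0.1782214 ] [ 1.18461851 -0.30790966  0.14865515]
-0.2 [ 0.004  0.028 -0.   ]
0.0 [-0.054  0.084 -0.001]
0.2 [-0.1    0.151 -0.001]
0.4 [-0.131  0.226 -0.002]
0.6 [-0.147  0.306 -0.002]
0.8 [-0.147  0.387 -0.003]
1.0 [-0.131  0.466 -0.003]
1.2 [-0.1    0.541 -0.004]
```

Push partway and check the force.

Call:
{"api": "carry_out", "payload": {
  "plan": [
    [[-0.02,0.04,0],[0,0,0]],
    [[-0.05,0.08,0],[0,0,0]],
    [[-0.08,0.12,0],[0,0,0]],
    [[-0.1,0.15,0],[0,0,0]],
    [[-0.12,0.19,0],[0,0,0]]
  ]
}}

```text
clock: 7.82
ee_pos: [0.5321, 0.2988, 0.1827]
ee_rot: [-0.001, 0.5, 0.866, -0.0]
wrist_force: [-6.3, 2.4, 3.0]
width: 0.0005
grasp_force: 2.6
```

Run:
```python
from h import *
w=snap("wrist"); s,p,r=state(); g=w["img"]; print(p,s["wrist_force"],s["moment"],r.round(3).tolist())
m=((g.max(2)<60)).astype(np.uint8); 
n,l,st,c=cv2.connectedComponentsWithStats(m[:250])
for i in range(1,n):
    if 150<st[i,4]<3000: print(st[i],c[i].round(1),cast(w,*c[i],.2125).round(3))
print("pred unmoved",proj(w,[.515,.281,.2125]))
```

```text
[0.53386105 0.29871754 0.18250753] [-2.4895624   3.23623584  0.82427369] [ 0.66443887  0.52131191 -0.00807733] [[-0.499, 0.867, 0.0], [0.867, 0.499, 0.001], [0.001, 0.001, -1.0]]
[527   0  33  15 247] [548.3   4.4] [0.568 0.462 0.212]
[ 40  53  16  14 151] [47.3 59.8] [0.393 0.336 0.212]
[145  57  77  12 236] [184.7  63.1] [0.446 0.365 0.212]
[361  74  38  39 568] [382.2  94.4] [0.529 0.398 0.212]
[   0  123   33   70 1265] [ 12.  147.6] [0.39  0.29  0.212]
[336 172  26  30 594] [349.5 187.5] [0.54  0.354 0.212]
[146 196  22  16 156] [156.6 205.8] [0.461 0.298 0.212]
[426 211  32  39 214] [440.9 229.3] [0.593 0.359 0.212]
[434 216  29  34 269] [447.9 233.1] [0.597 0.359 0.212]
[304 218  23  32 225] [314.8 236.1] [0.539 0.323 0.212]
[264 240  34  10 283] [280.6 245.1] [0.526 0.31  0.212]
pred unmoved (np.float64(236.2019758270682), np.float64(278.4281459833863))
```

Call:
{"api": "carry_out", "payload": {
  "plan": [
    [[-0.015,0.055,0],[0,0,0]],
    [[-0.025,0.11,0],[0,0,0]],
    [[-0.027,0.16,0],[0,0,0]],
    [[-0.025,0.21,0],[0,0,0]],
    [[-0.015,0.26,0],[0,0,0]]
  ]
}}

```text
clock: 8.5
ee_pos: [0.5922, 0.3269, 0.1824]
ee_rot: [0.0, 0.501, 0.865, 0.0]
wrist_force: [-0.4, 0.3, -0.6]
width: 0.0004
grasp_force: 0.0
```

Call:
{"api": "carry_out", "payload": {
  "plan": [
    [[0.01,0.04,0],[0,0,0]],
    [[0.025,0.08,0],[0,0,0]],
    [[0.035,0.1,0],[0,0,0]],
    [[0.035,0.1,0],[0,0,0]]
  ]
}}

```text
clock: 9.0
ee_pos: [0.6081, 0.3476, 0.1821]
ee_rot: [-0.0, 0.5, 0.866, -0.0]
wrist_force: [0.3, 0.4, 0.5]
width: 0.0008
grasp_force: 0.0
```

Run:
```python
from h import *
w=snap("wrist"); t=snap("top"); s,p,r=state(); g=w["img"]; print(p,s["wrist_force"])
cv2.imwrite("pics/w9.png",g); cv2.imwrite("pics/t9.png",t["img"])
m=((g.max(2)<60)).astype(np.uint8); 
n,l,st,c=cv2.connectedComponentsWithStats(m[:250])
for i in range(1,n):
    if 150<st[i,4]<3000: print(st[i],c[i].round(1),cast(w,*c[i],.2125).round(3))
P=np.array([.518,.398])
for a in(.8,.9,1,1.1,1.2):
    e=np.array([np.sin(a),-np.cos(a)]); print(a,np.round(proj(w,[*(P+.118*e),.2125])),np.round(proj(w,[*(P+.19*e),.19])),np.round(proj(t,[*(P+.19*e),.19])))
```

```text
[0.60814316 0.34687511 0.18231038] [-0.23061027  0.37529432  0.10157095]
[ 427    0  133   58 2372] [503.7  19.4] [0.631 0.497 0.212]
[516   0  30  19 237] [527.9   6.6] [0.637 0.505 0.212]
[115   6  19  55 316] [124.5  34.2] [0.495 0.411 0.212]
[ 57  61  80  12 275] [97.6 66.7] [0.489 0.393 0.212]
[170  83  39  38 317] [192.  102.6] [0.532 0.4   0.212]
[ 460  140   61   74 1041] [486.5 168.5] [0.668 0.444 0.212]
[ 55 188  39  15 251] [ 73.4 195.7] [0.499 0.331 0.212]
[362 219  55  31 217] [378.3 232.6] [0.642 0.391 0.212]
0.8 [243. 307.] [279. 373.] [192. 177.]
0.9 [263. 302.] [305. 366.] [188. 173.]
1 [282. 294.] [330. 357.] [183. 171.]
1.1 [301. 285.] [355. 345.] [177. 168.]
1.2 [319. 273.] [380. 331.] [172. 166.]
```

Call:
{"api": "carry_out", "payload": {
  "plan": [
    [[0,0,-0.24],[0,0,0]],
    [[0,0,-0.45],[0,0,0]],
    [[-0.05,-0.2,-0.6],[0,0,0]],
    [[-0.15,-0.4,-0.65],[0,0,0]],
    [[-0.25,-0.6,-0.65],[0,0,0]]
  ]
}}

```text
clock: 9.72
ee_pos: [0.509, 0.2164, 0.3467]
ee_rot: [0.001, 0.501, 0.866, 0.002]
wrist_force: [0.5, -1.0, 0.7]
width: 0.0006
grasp_force: 0.0
```

Call:
{"api": "carry_out", "payload": {
  "plan": [
    [[-0.06,-0.2,0],[0,0,0]],
    [[-0.12,-0.35,0],[0,0,0]],
    [[-0.12,-0.35,0],[0,0,0]]
  ]
}}

```text
clock: 10.1
ee_pos: [0.4476, 0.1456, 0.3461]
ee_rot: [0.0, 0.502, 0.865, 0.002]
wrist_force: [0.5, 0.3, 0.6]
width: 0.0004
grasp_force: 0.0
```

Run:
```python
from h import *
w=snap("wrist"); t=snap("top"); sc=snap("scene"); s,p,r=state(); g=w["img"]; print(p)
for n,x in(("w",w),("t",t),("s",sc)): cv2.imwrite(f"pics/{n}10.png",x["img"])
P=np.array([.518,.398])
for n,x in(("w",w),("t",t),("s",sc)):
  hsv=cv2.cvtColor(x["img"],cv2.COLOR_BGR2HSV); out=[]
  for a in np.arange(-.4,1.5,.1):
    e=np.array([np.sin(a),-np.cos(a)]); k=0; vs=[]
    for rr in (.03,.05,.07,.09):
      u,v=np.round(proj(x,[*(P+rr*e),.195])).astype(int)
      if 0<=u<560 and 0<=v<420: vs.append(int(hsv[v,u,2]) if hsv[v,u,1]<70 else 0)
    out.append((round(a,1),vs))
  print(n,out)
```

```text
[0.4486731  0.14908113 0.34495609]
w [(np.float64(-0.4), [62, 60, 123, 211]), (np.float64(-0.3), [53, 179, 113, 166]), (np.float64(-0.2), [55, 174, 203, 102]), (np.float64(-0.1), [0, 149, 174, 0]), (np.float64(-0.0), [0, 0, 0, 0]), (np.float64(0.1), [0, 0, 0, 0]), (np.float64(0.2), [0, 0, 0, 0]), (np.float64(0.3), [81, 111, 162, 241]), (np.float64(0.4), [225, 242, 242, 247]), (np.float64(0.5), [238, 243, 0, 0]), (np.float64(0.6), [242, 0, 0, 0]), (np.float64(0.7), [246, 0, 0, 0]), (np.float64(0.8), [0, 0, 0, 0]), (np.float64(0.9), [0, 0, 0, 0]), (np.float64(1.0), [0, 0, 0, 0]), (np.float64(1.1), [0, 0, 0, 0]), (np.float64(1.2), [0, 0, 0, 111]), (np.float64(1.3), [0, 0, 0, 242]), (np.float64(1.4), [0, 0, 0, 241])]
t [(np.float64(-0.4), [0, 0, 0, 0]), (np.float64(-0.3), [0, 0, 0, 0]), (np.float64(-0.2), [0, 0, 0, 0]), (np.float64(-0.1), [0, 0, 0, 0]), (np.float64(-0.0), [0, 0, 0, 0]), (np.float64(0.1), [0, 0, 0, 0]), (np.float64(0.2), [117, 0, 0, 0]), (np.float64(0.3), [253, 180, 232, 253]), (np.float64(0.4), [253, 255, 255, 255]), (np.float64(0.5), [255, 255, 136, 0]), (np.float64(0.6
[... 256 characters left out ...]
 (np.float64(1.4), [0, 0, 0, 255])]
s [(np.float64(-0.4), [0, 0, 0, 0]), (np.float64(-0.3), [0, 0, 0, 0]), (np.float64(-0.2), [0, 0, 0, 0]), (np.float64(-0.1), [0, 0, 0, 0]), (np.float64(-0.0), [0, 0, 0, 0]), (np.float64(0.1), [0, 0, 0, 0]), (np.float64(0.2), [150, 0, 0, 0]), (np.float64(0.3), [226, 215, 245, 253]), (np.float64(0.4), [251, 254, 254, 227]), (np.float64(0.5), [254, 243, 0, 0]), (np.float64(0.6), [253, 0, 0, 0]), (np.float64(0.7), [243, 0, 0, 0]), (np.float64(0.8), [189, 0, 0, 0]), (np.float64(0.9), [0, 0, 0, 0]), (np.float64(1.0), [0, 0, 0, 0]), (np.float64(1.1), [0, 0, 0, 0]), (np.float64(1.2), [0, 0, 0, 0]), (np.float64(1.3), [0, 0, 0, 50]), (np.float64(1.4), [0, 0, 0, 37])]
```

Run:
```python
from h import *
w=snap("wrist"); s,p,r=state(); H=np.array(w["hand_eye"])
w["img"]=cv2.imread("pics/w9.png"); p9=np.array([.60814316,.34687511,.18231038]); w["C"]=p9+r@H[:3,3]
hsv=cv2.cvtColor(w["img"],cv2.COLOR_BGR2HSV)
for P in ([.518,.398],[.524,.4]):
 for a in np.arange(0,1.5,.1):
  e=np.array([np.sin(a),-np.cos(a)]); vs=[]
  for rr in (.03,.045,.06,.075,.09):
      u,v=np.round(proj(w,[*(np.array(P)+rr*e),.195])).astype(int)
      vs.append((int(hsv[v,u,2]) if hsv[v,u,1]<70 else 0) if 0<=u<560 and 0<=v<420 else -1)
  print(round(a,1),vs,(u,v))
a=cv2.imread("pics/w9.png")[60:300,100:420]; b=cv2.imread("pics/w10.png")
c=np.zeros((600,800,3),np.uint8); c[:300,:400]=cv2.resize(a,(400,300)); c[:300,400:]=cv2.resize(b,(400,300))
c[300:,:400]=cv2.resize(cv2.imread("pics/t10.png")[150:300,100:300],(400,300)); 
x=cv2.imread("pics/s10.png"); u,v=235,243; c[300:,400:]=cv2.resize(x[v-75:v+75,u-100:u+100],(400,300))
cv2.imwrite("pics/z11.png",c)
```

```text
0.0 [0, 0, 81, 227, 86] (np.int64(111), np.int64(235))
0.1 [0, 0, 82, 143, 85] (np.int64(126), np.int64(242))
0.2 [0, 0, 66, 190, 80] (np.int64(141), np.int64(247))
0.3 [0, 0, 83, 162, 154] (np.int64(156), np.int64(251))
0.4 [0, 196, 252, 251, 137] (np.int64(172), np.int64(253))
0.5 [254, 252, 235, 0, 0] (np.int64(187), np.int64(254))
0.6 [254, 223, 42, 56, 0] (np.int64(202), np.int64(254))
0.7 [254, 0, 0, 0, 0] (np.int64(217), np.int64(252))
0.8 [233, 0, 0, 0, 0] (np.int64(232), np.int64(249))
0.9 [0, 0, 0, 0, 0] (np.int64(246), np.int64(244))
1.0 [0, 0, 0, 0, 0] (np.int64(260), np.int64(238))
1.1 [0, 0, 0, 0, 0] (np.int64(274), np.int64(231))
1.2 [193, 0, 0, 0, 0] (np.int64(286), np.int64(223))
1.3 [214, 0, 0, 0, 0] (np.int64(298), np.int64(213))
1.4 [216, 158, 0, 0, 0] (np.int64(310), np.int64(201))
0.0 [0, 0, 82, 207, 176] (np.int64(122), np.int64(237))
0.1 [0, 0, 143, 225, 74] (np.int64(137), np.int64(244))
0.2 [114, 0, 83, 168, 159] (np.int64(152), np.int64(249))
0.3 [254, 252, 252, 139, 139] (np.int64(167), np.int64(253))
0.4 [254, 252, 233, 95, 0] (np.int64(182), np.int64(255))
0.5 [254, 91, 55, 0, 0] (np.int64(198), np.int64(256))
0.6 [148, 0, 0, 0, 0] (np.int64(213), np.int64(256))
0.7 [0, 0, 0, 0, 0] (np.int64(228), np.int64(254))
0.8 [0, 0, 0, 0, 0] (np.int64(243), np.int64(251))
0.9 [0, 0, 0, 0, 0] (np.int64(257), np.int64(246))
1.0 [0, 0, 0, 0, 0] (np.int64(271), np.int64(240))
1.1 [179, 0, 0, 0, 0] (np.int64(284), np.int64(233))
1.2 [216, 0, 0, 0, 0] (np.int64(297), np.int64(225))
1.3 [169, 0, 0, 0, 0] (np.int64(309), np.int64(215))
1.4 [112, 0, 0, 0, 0] (np.int64(321), np.int64(204))
```

View pics/z11.png

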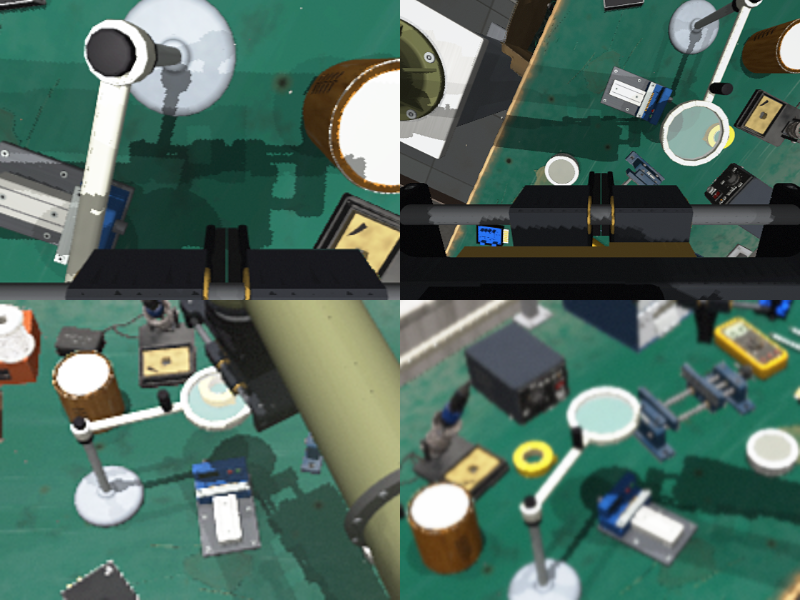

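The composite shows the magnifier arm turned by about 0.36 rad, with the lens just behind the jig. In the wrist view the lens is at (697,133), the bar runs up to the hub at (750,3), and the jig is at (640,95). I'll clamp the bar itself and swing it.

Call:
{"api": "carry_out", "payload": {
  "plan": [
    [[0.09,0.17,0.05],[0,0,0.05]],
    [[0.19,0.35,0.15],[0,0,0.1]],
    [[0.28,0.53,0.25],[0,0,0.1]],
    [[0.39,0.69,0.25],[0,0,0.1]],
    [[0.39,0.69,0.3],[0,0,0.1]]
  ],
  "hand": 0.1
}}

```text
clock: 10.92
ee_pos: [0.5492, 0.3246, 0.2667]
ee_rot: [-0.001, 0.564, 0.826, -0.001]
wrist_force: [-0.5, -1.1, 0.7]
width: 0.0421
grasp_force: 0.0
```

Run:
```python
from h import *
w=snap("wrist"); s,p,r=state(); g=w["img"]; print(p,r.round(2).tolist(),s["wrist_force"],s["width"])
hsv=cv2.cvtColor(g,cv2.COLOR_BGR2HSV); m=((hsv[...,1]<50)&(hsv[...,2]>150))
# bar edges per row
for v in range(100,250,15):
    x=np.where(m[v,150:400])[0]+150
    if len(x): 
        seg=np.split(x,np.where(np.diff(x)>1)[0]+1); print(v,[(q[0],q[-1]) for q in seg if len(q)>6],cast(w,np.median(max(seg,key=len)),v,.195).round(3))
print(tool([.550,.318,.184]))
```

```text
[0.54854018 0.32124548 0.26516029] [[-0.36, 0.93, -0.0], [0.93, 0.36, -0.0], [-0.0, -0.01, -1.0]] [-0.90337877 -1.45498631 -1.99113028] 0.04453364395835187
100 [(np.int64(250), np.int64(323))] [0.522 0.408 0.195]
115 [(np.int64(249), np.int64(278)), (np.int64(302), np.int64(323))] [0.509 0.391 0.195]
130 [(np.int64(255), np.int64(318))] [0.53  0.387 0.195]
145 [(np.int64(270), np.int64(302))] [0.534 0.376 0.195]
160 [(np.int64(277), np.int64(291))] [0.537 0.364 0.195]
175 [(np.int64(275), np.int64(289))] [0.54  0.352 0.195]
190 [(np.int64(192), np.int64(211)), (np.int64(273), np.int64(287))] [0.482 0.316 0.195]
205 [(np.int64(234), np.int64(242)), (np.int64(274), np.int64(282))] [0.515 0.314 0.195]
220 [(np.int64(180), np.int64(239)), (np.int64(272), np.int64(280))] [0.496 0.293 0.195]
235 [(np.int64(223), np.int64(236)), (np.int64(271), np.int64(279))] [0.517 0.286 0.195]
[-0.01359907  0.0025286   0.32465856]
```

Call:
{"api": "carry_out", "payload": {
  "plan": [
    [[0,0.0,0.16],[0,0,0]],
    [[-0.01,0,0.32],[0,0,0]],
    [[-0.01,0,0.32],[0,0,0]]
  ]
}}

```text
clock: 11.35
ee_pos: [0.5483, 0.3144, 0.1863]
ee_rot: [-0.001, 0.567, 0.823, -0.004]
wrist_force: [0.4, 0.1, -0.6]
width: 0.0477
grasp_force: 0.0
```

Call:
{"api": "carry_out", "payload": {
  "plan": [
    [[0,0,0],[0,0,0]],
    [[0,0,0],[0,0,0]],
    [[0,0,0],[0,0,0]],
    [[0,0,0],[0,0,0]],
    [[0,0,0],[0,0,0]]
  ],
  "hand": -1
}}

```text
clock: 11.98
ee_pos: [0.5504, 0.3168, 0.19]
ee_rot: [0.0, 0.567, 0.824, 0.0]
wrist_force: [-0.6, -0.4, -0.3]
width: 0.0064
grasp_force: 0.0
```

Call:
{"api": "carry_out", "payload": {
  "plan": [
    [[0,0,0],[0,0,0]],
    [[0,0,0],[0,0,0]],
    [[0,0,0],[0,0,0]]
  ],
  "hand": -1
}}

```text
clock: 12.35
ee_pos: [0.5503, 0.3167, 0.1897]
ee_rot: [-0.0, 0.567, 0.824, -0.0]
wrist_force: [0.2, -0.2, -0.2]
width: 0.0004
grasp_force: 0.0
```

Run:
```python
from h import *
w=snap("wrist"); s,p,r=state(); g=w["img"]; print(p,s["wrist_force"],s["width"],s["grasp_force"],ctrl.tcp_to_tips)
for v in range(140,300,10):
    print(v," ".join("%3d"%int(g[v,u].max()) for u in range(220,345,5)))
print(proj(w,p),proj(w,[.549,.32,.195]),proj(w,[.549,.32,.185]))
```

```text
[0.55025339 0.31668701 0.18972515] [0.30500049 0.30188236 0.22824906] 0.0005390868624558969 0.0 0.011
140 101 101  99  99  89  88 100 101 127 178 200 203 188 254 253 253 252 205 190 149  98 100  99  97  94
150 102 103 100  99  90  90 100  99 100 100 102 100 155 253 252 253 199 100  99  99 100  99  98  97  97
160  93  91  91  89  90  90  89  89  83  87  92  92 231 252 253 252  97  99 100  99  98 100  96  96  96
170  77  89  93  90  90  89  97  79  47  49  79  80 245 253 253 248  51  53  52  99  99  97  97  96  98
180  43  43  42  40  40  40  52  51  53  53  42  35 253 252 252 242  44  45  48  49  49  47  48  48  51
190  42  42  43  42  40  41  50  53  53  53  49 130 253 253 253 154  49  43  46  48  51  97 111  97  48
200  58  57  57  58  58  57  55  58  58  58  58 217 251 250 247  57  52  46  44  65  65 112 113 112  64
210  77  78  68  59  53  53  62  39  37  42  42 125 253 252 120  51  45  49  51  62  66 113 110 112  65
220  90 109 125 142 117 121 120  69  61  55  50 129 133 133 117  47  45  46  49  49  49  51  60  67  66
230 171 190 177  15 117 117 115 106  69  52  71 132 134 134  7
[... 157 characters left out ...]
 101  75 115 114  96  81  40  13  15  18  64  19  16  10  53  51  50  52  46  88  93  96 114
260  27  27  25  27  24  26  27  27  26  19  12  20  62  17  17  12  26  26  25  27  25  25  25  25  27
270  28  25  27  28  29  25  26  25  27  19  18  17  61  17  20  13  26  28  26  26  27  25  29  26  25
280  25  24  28  21  26  27  26  27  27 123  16  18  59  20  16  73  25  26  27  26  25  26  24  23  25
290  25  24  23  24  26  24  23  24  25 172  71  71  71  71  67  57  22  23  22  24  24  23  24  21  24
(np.float64(279.8088185044707), np.float64(243.96748573838414)) (np.float64(279.8028844427749), np.float64(242.2729505374032)) (np.float64(279.85123971797344), np.float64(235.78074528498695))
```

The fingertips must sit about 14 mm behind the TCP, not 11 mm ahead. That explains why they cleared the knob top and only skimmed the bar. I'll straddle the bar 35 mm deeper.

Call:
{"api": "carry_out", "payload": {
  "plan": [
    [[0,0,-0.05],[0,0,0]],
    [[0,0,-0.05],[0,0,0]],
    [[0,0,-0.05],[0,0,0]],
    [[0,0,-0.05],[0,0,0]],
    [[0,0,-0.05],[0,0,0]]
  ],
  "hand": 0.1
}}

```text
clock: 13.02
ee_pos: [0.5501, 0.3166, 0.202]
ee_rot: [-0.0, 0.567, 0.824, -0.0]
wrist_force: [1.4, -0.2, 1.3]
width: 0.0423
grasp_force: 0.0
```

Call:
{"api": "carry_out", "payload": {
  "plan": [
    [[0,0,0.05],[0,0,0]],
    [[0,0,0.12],[0,0,0]],
    [[0,0,0.18],[0,0,0]]
  ]
}}

```text
clock: 13.4
ee_pos: [0.5496, 0.3163, 0.1551]
ee_rot: [-0.0, 0.567, 0.824, -0.001]
wrist_force: [-0.7, 1.0, -0.7]
width: 0.0477
grasp_force: 0.0
```

Run:
```python
from h import *
s,p,r=state();print(p,s["wrist_force"],s["width"])
P=np.array([.526,.400]); d=p[:2]-P; a0=np.arctan2(d[0],-d[1]); R0=np.hypot(*d); print(a0,R0)
for a in a0+np.arange(0,1.0,.116):
    e=np.array([np.sin(a),-np.cos(a)]); print(round(a,2),tool([*(P+R0*e),p[2]]).round(3),-(a-a0)/(np.pi/2))
```

```text
[0.54962806 0.31627634 0.15509659] [-0.67807413  0.99606033 -0.70469371] 0.04774495033866466
0.2750613504027846 0.08699388997733837
0.28 [0. 0. 0.] -0.0
0.39 [-0.001  0.04  -0.   ] -0.07384789359463943
0.51 [ 0.002  0.081 -0.   ] -0.1476957871892789
0.62 [ 0.01  0.12 -0.  ] -0.22154368078391834
0.74 [ 0.023  0.158 -0.   ] -0.2953915743785578
0.86 [ 0.04   0.195 -0.   ] -0.36923946797319723
0.97 [ 0.061  0.229 -0.   ] -0.44308736156783673
1.09 [ 0.085  0.261 -0.001] -0.5169352551624761
1.2 [ 0.114  0.29  -0.001] -0.5907831487571156
```

Call:
{"api": "carry_out", "payload": {
  "plan": [
    [[0,0.04,0],[0,0,-0.07]],
    [[0,0.08,0],[0,0,-0.15]],
    [[0.01,0.12,0],[0,0,-0.22]],
    [[0.023,0.16,0],[0,0,-0.3]]
  ]
}}

```text
clock: 13.9
ee_pos: [0.5829, 0.3348, 0.1549]
ee_rot: [-0.003, 0.357, 0.934, -0.003]
wrist_force: [-6.7, -2.1, 2.4]
width: 0.0482
grasp_force: 3.3
```

```bash
cat > arm.py <<'E'
from h import *
def armang(names=("top","scene","wrist")):
    P=np.array([.524,.399]); 
    for n in names:
        x=snap(n); hsv=cv2.cvtColor(x["img"],cv2.COLOR_BGR2HSV); sc=[]
        for a in np.arange(-.2,1.5,.05):
            e=np.array([np.sin(a),-np.cos(a)]); k=0
            for rr in np.arange(.035,.1,.005):
                u,v=np.round(proj(x,[*(P+rr*e),.195])).astype(int)
                k+=0<=u<560 and 0<=v<420 and hsv[v,u,1]<50 and hsv[v,u,2]>170
            sc.append((int(k),round(float(a),2)))
        print(n,sorted(sc)[-4:])
E
python3 - <<'E'
from arm import *
armang(); s,p,r=state();print(p,s["wrist_force"],s["width"])
P=np.array([.526,.400]); d=p[:2]-P; a0=np.arctan2(d[0],-d[1]); R0=np.hypot(*d); print(a0,R0)
for a in a0+np.arange(0,.8,.116):
    e=np.array([np.sin(a),-np.cos(a)]); print(round(a,2),tool([*(P+.087*e),p[2]]).round(3),-(a-a0)/(np.pi/2))
E
```

```text
top [(6, 0.65), (7, 0.5), (7, 0.55), (7, 1.45)]
scene [(7, 0.5), (7, 0.55), (7, 0.6), (7, 0.65)]
wrist [(6, 0.55), (6, 0.6), (6, 0.65), (6, 0.7)]
[0.58463523 0.33566795 0.15522293] [-1.68261207 -0.83561309 -1.19632941] 0.04784692754311351
0.7391033352768558 0.08704425585378064
0.74 [0. 0. 0.] -0.0
0.86 [-0.001  0.04  -0.   ] -0.07384789359463943
0.97 [ 0.002  0.081 -0.   ] -0.14769578718927887
1.09 [ 0.01  0.12 -0.  ] -0.2215436807839183
1.2 [ 0.022  0.159 -0.001] -0.2953915743785578
1.32 [ 0.039  0.195 -0.001] -0.3692394679731972
1.44 [ 0.059  0.23  -0.001] -0.4430873615678367
```

Working: the arm is at about 0.57. Continuing.

Call:
{"api": "carry_out", "payload": {
  "plan": [
    [[0,0.04,0],[0,0,-0.07]],
    [[0,0.08,0],[0,0,-0.15]],
    [[0.01,0.12,0],[0,0,-0.22]],
    [[0.022,0.16,0],[0,0,-0.3]],
    [[0.022,0.16,0],[0,0,-0.3]]
  ]
}}

```text
clock: 14.68
ee_pos: [0.6078, 0.3691, 0.1558]
ee_rot: [-0.001, 0.132, 0.991, -0.001]
wrist_force: [-1.7, -1.2, -1.4]
width: 0.0481
grasp_force: 1.0
```

Run:
```python
from arm import *
armang(); s,p,r=state();print(p,s["wrist_force"],s["width"],r.round(2).tolist())
```

```text
top [(6, 1.05), (6, 1.1), (6, 1.15), (7, 1.0)]
scene [(6, 0.95), (7, 1.0), (7, 1.05), (7, 1.1)]
wrist [(6, 1.0), (6, 1.05), (6, 1.1), (6, 1.15)]
[0.60816143 0.36895557 0.15685379] [-1.09953511 -2.58696779 -1.3742152 ] 0.047977863324322294 [[-0.96, 0.26, -0.0], [0.26, 0.96, -0.0], [0.0, -0.0, -1.0]]
```

Call:
{"api": "carry_out", "payload": {
  "plan": [
    [[0,-0.04,0],[0,0,0]],
    [[0,-0.04,-0.2],[0,0,0]],
    [[0,-0.04,-0.4],[0,0,0]],
    [[-0.03,-0.2,-0.55],[0,0,0]],
    [[-0.06,-0.43,-0.55],[0,0,0]]
  ],
  "hand": 1
}}

```text
clock: 15.45
ee_pos: [0.5966, 0.2632, 0.2998]
ee_rot: [0.004, 0.13, 0.991, 0.003]
wrist_force: [0.2, -0.1, 0.6]
width: 0.0852
grasp_force: 0.0
```

Run:
```python
from arm import *
armang(); s,p,r=state();print(p,tool([.50,-.19,.28]))
```

```text
top [(8, 1.15), (13, 1.0), (13, 1.05), (13, 1.1)]
scene [(8, 0.95), (13, 1.0), (13, 1.05), (13, 1.1)]
wrist [(9, -0.2), (13, 1.0), (13, 1.05), (13, 1.1)]
[0.5964256  0.25700615 0.29721466] [-0.10681483 -1.82613422  0.06606185]
```

```bash
cat > jig.py <<'E'
from h import *
def jig(n,save=None):
    w=snap(n) if isinstance(n,str) else n; g=w["img"]; hsv=cv2.cvtColor(g,cv2.COLOR_BGR2HSV)
    m=((hsv[...,1]<40)&(hsv[...,2]>185)).astype(np.uint8)
    m=cv2.morphologyEx(m,cv2.MORPH_CLOSE,np.ones((3,3)))
    k,l,st,c=cv2.connectedComponentsWithStats(m); 
    for i in range(1,k):
        X=cast(w,*c[i],.026)
        if st[i,4]>60 and np.hypot(*(X[:2]-[.475,.215]))<.08:
            ys,xs=np.where(l==i); Q=np.array([cast(w,u,v,.026)[:2] for u,v in zip(xs,ys)],np.float32)*1000
            (cx,cy),(a,b),t=cv2.minAreaRect(Q); print(n if isinstance(n,str) else "", st[i],X.round(4),"rect",round(cx,1),round(cy,1),round(a,1),round(b,1),round(t,1))
E
python3 - <<'E'
from jig import *
w=snap("wrist"); cv2.imwrite("pics/w12.png",w["img"]); print(proj(w,[.475,.215,.026]))
jig(w); jig("top"); jig("scene")
E
```

```text
(np.float64(226.53445862097036), np.float64(87.25674950670287))
 [ 205   56   65   74 1926] [0.484  0.2192 0.026 ] rect 481.2 217.4 84.2 80.2 8.7
top [198 242  23  29 371] [0.4861 0.22   0.026 ] rect 482.7 229.0 94.3 60.8 6.2
scene [244 266  33  23 332] [0.4852 0.2162 0.026 ] rect 482.6 216.4 91.3 62.3 9.1
```

Call:
{"api": "carry_out", "payload": {
  "plan": [
    [[-0.02,-0.24,0],[0,0,0]],
    [[-0.04,-0.48,0],[0,0,0]],
    [[-0.06,-0.72,0],[0,0,0]],
    [[-0.08,-0.95,0],[0,0,0]]
  ]
}}

```text
clock: 16.25
ee_pos: [0.5523, 0.0272, 0.2946]
ee_rot: [0.0, 0.13, 0.991, 0.0]
wrist_force: [0.7, -0.2, -0.2]
width: 0.0867
grasp_force: 0.0
```

Call:
{"api": "carry_out", "payload": {
  "plan": [
    [[-0.01,-0.24,0],[0,0,0]],
    [[-0.02,-0.48,0],[0,0,0]],
    [[-0.03,-0.72,0],[0,0,0]],
    [[-0.03,-0.8,0],[0,0,0]],
    [[-0.03,-0.8,0],[0,0,0]]
  ]
}}

```text
clock: 16.88
ee_pos: [0.5078, -0.1683, 0.2948]
ee_rot: [0.0, 0.132, 0.991, -0.0]
wrist_force: [-0.3, -0.1, 0.2]
width: 0.0872
grasp_force: 0.0
```

Run:
```python
from jig import *
w=snap("wrist"); s,p,r=state(); print(p,r.round(2).tolist()); g=w["img"]; cv2.imwrite("pics/w13.png",g)
hsv=cv2.cvtColor(g,cv2.COLOR_BGR2HSV)
print("pred",proj(w,[.445,-.193,.01]),proj(w,[.485,-.201,.0035]))
for name,m in (("black",g.max(2)<60),("white",(hsv[...,1]<70)&(hsv[...,2]>170)),("green",(hsv[...,0]>45)&(hsv[...,0]<75)&(hsv[...,1]>80))):
    k,l,st,c=cv2.connectedComponentsWithStats(m[:260].astype(np.uint8))
    for i in range(1,k):
        X=cast(w,*c[i],.01)
        if st[i,4]>60 and np.hypot(*(X[:2]-[.455,-.193]))<.08: print(name,st[i],c[i].round(1),X.round(3))
jig("top"); jig("scene")
```

```text
[ 0.50839996 -0.16624503  0.29463649] [[-0.97, 0.26, 0.0], [0.26, 0.97, 0.0], [-0.0, 0.0, -1.0]]
pred (np.float64(252.925147836683), np.float64(126.65532251996947)) (np.float64(255.8257878862386), np.float64(154.19921040226947))
black [225  93  57  62 359] [255.2 122.6] [ 0.44  -0.188  0.01 ]
white [248 144  32  17 206] [263.7 152.1] [ 0.484 -0.188  0.01 ]
green [ 228   96   52   56 1315] [253.9 123.8] [ 0.441 -0.19   0.01 ]
top [198 241  27  30 401] [0.4887 0.2187 0.026 ] rect 483.9 217.8 94.5 79.4 9.3
scene [243 262  34  27 380] [0.4875 0.2146 0.026 ] rect 483.7 211.2 95.1 80.1 3.8
```

```bash
cat > pal.py <<'E'
from h import *
def pal(w,near,z=.010,white=True):
    g=w["img"]; hsv=cv2.cvtColor(g,cv2.COLOR_BGR2HSV)
    u0,v0=proj(w,[*near,z]); 
    k,l,st,c=cv2.connectedComponentsWithStats((g[:285].max(2)<75).astype(np.uint8)); best=None
    for i in range(1,k):
        X=cast(w,*c[i],z)
        if st[i,4]>200 and np.hypot(*(X[:2]-near))<.04:
            ys,xs=np.where(l==i); Q=np.array([cast(w,u,v,z)[:2] for u,v in zip(xs,ys)],np.float32)*1000
            print("tray",st[i],[np.round(q,1) for q in cv2.minAreaRect(Q)])
            print(" corners",cv2.boxPoints(cv2.minAreaRect(Q)).round(1).tolist())
    m=((hsv[...,2]>150)&((hsv[...,1]<70)|((hsv[...,0]>15)&(hsv[...,0]<35))))[:285].astype(np.uint8)
    m=cv2.morphologyEx(m,cv2.MORPH_CLOSE,np.ones((3,3)))
    k,l,st,c=cv2.connectedComponentsWithStats(m)
    for i in range(1,k):
        zz=z-.0065; X=cast(w,*c[i],zz)
        if st[i,4]>100 and np.hypot(*(X[:2]-near))<.06:
            ys,xs=np.where(l==i); Q=np.array([cast(w,u,v,zz)[:2] for u,v in zip(xs,ys)],np.float32)*1000
            print("tongue",st[i],[np.round(q,1) for q in cv2.minAreaRect(Q)])
E
python3 - <<'E'
from pal import *
w=snap("wrist"); pal(w,np.array([.444,-.19])); pal(snap("top"),np.array([.444,-.19]))
E
```

```text
tray [222  92  58  63 566] [array([ 441.7, -191.6]), array([72.5, 66.3]), np.float64(3.4)]
 corners [[403.5, -160.60000610351562], [407.3999938964844, -226.89999389648438], [479.79998779296875, -222.60000610351562], [475.8999938964844, -156.39999389648438]]
tongue [245 144  32  18 281] [array([ 485.2, -189.6]), array([13.2, 46.8]), np.float64(3.4)]
```

Call:
{"api": "carry_out", "payload": {
  "plan": [
    [[0.08,-0.06,0.2],[0,0,-0.1]],
    [[0.16,-0.12,0.4],[0,0,-0.2]],
    [[0.23,-0.167,0.6],[0,0,-0.203]],
    [[0.23,-0.167,0.8],[0,0,-0.203]],
    [[0.23,-0.167,0.8],[0,0,-0.203]]
  ]
}}

```text
clock: 17.75
ee_pos: [0.4384, -0.191, 0.0918]
ee_rot: [-0.004, -0.029, 1.0, 0.001]
wrist_force: [0.5, 0.6, -0.0]
width: 0.0866
grasp_force: 0.0
```

Run:
```python
from pal import *
s,p,r=state(); print(p,r.round(3).tolist(),tool([.442,-.1915,.02]))
for n in("top","scene"): 
    d=snap(n); print(n,proj(d,p));
```

```text
[ 0.43844383 -0.1909792   0.09177189] [[-0.998, -0.057, -0.007], [-0.057, 0.998, 0.002], [0.007, 0.002, -1.0]] [-0.01617331 -0.00353387  0.28697017]
top (np.float64(354.41221488766257), np.float64(254.6115539584145))
scene (np.float64(350.0388036595932), np.float64(200.1306447173527))
```

Call:
{"api": "carry_out", "payload": {
  "plan": [
    [[0,0,0.12],[0,0,0]],
    [[0,0,0.22],[0,0,0]],
    [[0,0,0.29],[0,0,0]],
    [[0,0,0.3],[0,0,0]]
  ]
}}

```text
clock: 18.35
ee_pos: [0.4429, -0.1929, 0.021]
ee_rot: [0.001, -0.028, 1.0, -0.0]
wrist_force: [0.2, -0.2, 0.2]
width: 0.087
grasp_force: 0.0
```

Call:
{"api": "carry_out", "payload": {
  "plan": [
    [[0,0,0.02],[0,0,0]],
    [[0,0,0.035],[0,0,0]],
    [[0,0,0.05],[0,0,0]],
    [[0,0,0.05],[0,0,0]]
  ]
}}

```text
clock: 18.85
ee_pos: [0.4411, -0.1929, 0.0072]
ee_rot: [-0.0, -0.028, 1.0, 0.0]
wrist_force: [-0.3, 0.6, -0.3]
width: 0.0868
grasp_force: 0.0
```

Call:
{"api": "carry_out", "payload": {
  "plan": [
    [[0,0,0.02],[0,0,0]],
    [[0,0,0.03],[0,0,0]],
    [[0,0,0.04],[0,0,0]],
    [[0,0,0.05],[0,0,0]],
    [[0,0,0.05],[0,0,0]]
  ]
}}

```text
clock: 19.48
ee_pos: [0.4411, -0.1929, -0.0055]
ee_rot: [-0.0, -0.028, 1.0, 0.0]
wrist_force: [-0.5, 0.2, 0.6]
width: 0.0872
grasp_force: 0.0
```

Call:
{"api": "carry_out", "payload": {
  "plan": [
    [[0,0,0.01],[0,0,0]],
    [[0,0,0.018],[0,0,0]],
    [[0,0,0.026],[0,0,0]],
    [[0,0,0.026],[0,0,0]]
  ]
}}

```text
clock: 19.98
ee_pos: [0.4411, -0.1929, -0.0119]
ee_rot: [-0.0, -0.028, 1.0, 0.0]
wrist_force: [0.2, 0.3, -0.5]
width: 0.0871
grasp_force: 0.0
```

Estimated tips are about 2 mm up. Close.

Call:
{"api": "carry_out", "payload": {
  "plan": [
    [[0,0,0],[0,0,0]],
    [[0,0,0],[0,0,0]],
    [[0,0,0],[0,0,0]],
    [[0,0,0],[0,0,0]],
    [[0,0,0],[0,0,0]]
  ],
  "hand": -1
}}

```text
clock: 20.6
ee_pos: [0.4413, -0.1929, -0.0117]
ee_rot: [0.0, -0.028, 1.0, 0.0]
wrist_force: [0.5, 0.2, 0.9]
width: 0.0636
grasp_force: 30.0
```

Call:
{"api": "carry_out", "payload": {
  "plan": [
    [[0,0,-0.12],[0,0,0]],
    [[0,0,-0.35],[0,0,0]],
    [[-0.05,0.05,-0.58],[0,0,0]],
    [[-0.15,0.2,-0.75],[0,0,0]],
    [[-0.25,0.4,-0.85],[0,0,0]]
  ]
}}

```text
clock: 21.22
ee_pos: [0.4994, -0.09, 0.2035]
ee_rot: [0.002, -0.026, 1.0, -0.0]
wrist_force: [1.1, -0.4, -2.1]
width: 0.0633
grasp_force: 30.0
```

Call:
{"api": "carry_out", "payload": {
  "plan": [
    [[-0.06,0.22,-0.08],[0,0,0]],
    [[-0.12,0.45,-0.15],[0,0,0]],
    [[-0.2,0.67,-0.25],[0,0,0]],
    [[-0.25,0.9,-0.32],[0,0,0]],
    [[-0.33,0.99,-0.32],[0,0,-0.06]]
  ]
}}

```text
clock: 21.85
ee_pos: [0.5664, 0.1678, 0.282]
ee_rot: [0.001, -0.079, 0.997, 0.001]
wrist_force: [-0.1, -0.8, -1.4]
width: 0.0631
grasp_force: 30.0
```

Run:
```python
from jig import *
s,p,r=state(); print(p,r.round(3).tolist(),s["width"],s["grasp_force"],tool([.6,.22,.29]))
```

```text
[0.56638326 0.16779403 0.28203147] [[-0.987, -0.158, 0.001], [-0.158, 0.987, 0.003], [-0.002, 0.003, -1.0]] 0.06312397915731197 29.999147057533264 [-0.16591682  0.18496337 -0.03106289]
```

Call:
{"api": "carry_out", "payload": {
  "plan": [
    [[-0.16,0.18,0],[0,0,0]],
    [[-0.16,0.18,0],[0,0,0]],
    [[-0.16,0.18,0],[0,0,0]],
    [[-0.16,0.18,0],[0,0,0]]
  ]
}}

```text
clock: 22.35
ee_pos: [0.5994, 0.2108, 0.2811]
ee_rot: [0.0, -0.074, 0.997, -0.0]
wrist_force: [0.4, -1.1, -0.7]
width: 0.0634
grasp_force: 30.0
```

```bash
cat > jig2.py <<'E'
from h import *
def rects(w,tag):
    g=w["img"]; hsv=cv2.cvtColor(g,cv2.COLOR_BGR2HSV)
    bench=((hsv[...,0]>70)&(hsv[...,0]<95)&(hsv[...,1]>90))
    masks={"blue":(((hsv[...,0]>100)&(hsv[...,0]<125)&(hsv[...,1]>150)),.0595)}
    for T in(170,200,220,240): masks["white%d"%T]=(((hsv[...,1]<35)&(hsv[...,2]>T)),.026)
    masks["plate"]=((~bench)&(hsv[...,1]<60)&(hsv[...,2]>50),.008)
    for n,(m,z) in masks.items():
        m=m.astype(np.uint8)
        if n=="plate": m=cv2.morphologyEx(m,cv2.MORPH_OPEN,np.ones((3,3)))
        k,l,st,c=cv2.connectedComponentsWithStats(m)
        for i in range(1,k):
            X=cast(w,*c[i],z)
            if st[i,4]>80 and np.hypot(*(X[:2]-[.49,.22]))<.08:
                ys,xs=np.where(l==i); Q=np.array([cast(w,u,v,z)[:2] for u,v in zip(xs,ys)],np.float32)*1000
                q=cv2.minAreaRect(Q); print(tag,n,st[i],[np.round(a,1).tolist() for a in q])
E
python3 - <<'E'
from jig2 import *
s,p,r=state(); print(p,s["grasp_force"])
w=snap("wrist"); cv2.imwrite("pics/w14.png",w["img"]); np.savez("w14.npz",C=w["C"],Rc=w["Rc"]); rects(w,"wrist"); rects(snap("scene"),"scene")
u,v=np.round(proj(w,[.475,.215,.026])).astype(int); print(u,v)
g=w["img"]
for y in range(v-50,v+60,5): print(y," ".join("%3d"%int(g[y,x].mean()) for x in range(u-70,u+75,6)))
E
```

```text
[0.59940962 0.21083129 0.28114939] 29.99935895204544
wrist blue [ 269  114   63   26 1368] [[538.4, 225.8], [30.4, 78.3], 8.5]
wrist white170 [ 268   38   63   76 2476] [[478.3, 217.1], [90.0, 82.3], 8.5]
wrist white200 [ 269   43   62   71 2157] [[481.0, 217.9], [84.4, 81.5], 8.5]
wrist white220 [ 269   43   62   71 2120] [[481.1, 216.8], [84.3, 81.5], 10.1]
wrist white240 [ 269   43   62   71 2057] [[481.0, 217.1], [83.5, 81.2], 9.5]
wrist plate [ 267   37   65   77 4901] [[476.2, 217.1], [94.9, 87.2], 8.5]
scene blue [233 253  23  33 295] [[530.0, 239.1], [53.5, 119.1], 26.2]
scene white170 [244 263  33  27 345] [[484.2, 206.6], [92.9, 78.7], 11.7]
scene white200 [251 272  25  17 237] [[474.3, 214.7], [74.5, 35.0], 9.1]
scene white220 [251 272  25  17 219] [[473.6, 214.6], [71.8, 34.6], 8.7]
scene white240 [252 272  24  16 194] [[473.9, 214.7], [71.2, 31.5], 9.2]
scene plate [244 262  39  38 822] [[484.0, 207.3], [114.7, 107.9], 8.6]
299 74
24  58  99 101  97  99 111  99  86  78  92  94  95  95  94  96  95 108 113 111 111 113  98 108 110 108
29  57 103 100  99  99 102  88  85  92 
[... 1429 characters left out ...]
  94 187 145 153 255 255 255 255 142 150 146  92 101 111 111 111 108 110 108
104  54  54  53  55  95  94  94 195 205 200 232 222 240 242 193 244 247  85 101 108 108 108 106 107 107
109  52  55  55  52  55  95  92 255 253 252 252 252 252 252 252 252 200  75  89 104 108 107 107 106 105
114  53  53  53  54  51  93  92 176 157  84 189 186 183 101 109 127 144  90  92 106 105 103 104 106 106
119  53  54  53  54  51  92  96 166 168 142 143 142 140 142 140 141 145  94  89 107 108 104 100 104 108
124  58  53  63  54  53  95  93 169  89 148  93 146 146  70 147  71 151  90  94 108 111 109 103 102 106
129  64  61  64  54  54  55  99 169 169 147 148 146 145 146 148 147 144 115  96 112 111 111 110 111 110
```

Run:
```python
from h import *
w=snap("wrist"); s,p,r=state(); print(p)
g=w["img"].astype(float).mean(2)
def edge(a,thr):  # subpixel crossings first/last
    i=np.where(a>thr)[0]; i0,i1=i[0],i[-1]
    lo=i0-(a[i0]-thr)/(a[i0]-a[i0-1]); hi=i1+(a[i1]-thr)/(a[i1]-a[i1+1]); return lo,hi
Lp,Rp=[],[]
for v in range(46,99,2):
    lo,hi=edge(g[v,275:325],205); Lp.append(cast(w,275+lo,v,.026)[:2]); Rp.append(cast(w,275+hi,v,.026)[:2])
for n,q in(("L",Lp),("R",Rp),("mid",(np.array(Lp)+np.array(Rp))/2)):
    q=np.array(q); vx,vy,x0,y0=cv2.fitLine(q.astype(np.float32),cv2.DIST_HUBER,0,1e-4,1e-4).ravel(); print(n,np.degrees(np.arctan(vy/vx)).round(2),x0.round(4),y0.round(4),"y at x=.474:",(y0+(.474-x0)*vy/vx).round(4))
print("width",np.linalg.norm(np.array(Lp)-np.array(Rp),axis=1).mean())
# front edge of bed, front edge of lip
for u in range(288,306,4):
    col=g[30:70,u]; i=np.where(col>205)[0][0]; v=30+i-(col[i]-205)/(col[i]-col[i-1]); print("front",cast(w,u,v,.026)[:2].round(4))
for u in (278,282,312,318,324):
    col=g[95:120,u]; i=np.where(col>205)[0][0]; v=95+i-(col[i]-200)/(col[i]-col[i-1]); print("lip",u,cast(w,u,v,.0375)[:2].round(4))
```

```text
[0.59945562 0.21143832 0.28156977]Traceback (most recent call last):
  File "<stdin>", line 9, in <module>
  File "<stdin>", line 6, in edge
IndexError: index 50 is out of bounds for axis 0 with size 50
```

Run:
```python
from h import *
w=snap("wrist"); s,p,r=state(); print(p)
g=w["img"].astype(float).mean(2)
def edge(a,c,thr):
    i0=c
    while a[i0-1]>thr: i0-=1
    i1=c
    while a[i1+1]>thr: i1+=1
    return i0-(a[i0]-thr)/(a[i0]-a[i0-1]), i1+(a[i1]-thr)/(a[i1]-a[i1+1])
Lp,Rp=[],[]
for v in range(46,99,2):
    lo,hi=edge(g[v],299,205); Lp.append(cast(w,lo,v,.026)[:2]); Rp.append(cast(w,hi,v,.026)[:2])
for n,q in(("L",Lp),("R",Rp),("mid",(np.array(Lp)+np.array(Rp))/2)):
    q=np.array(q); vx,vy,x0,y0=cv2.fitLine(q.astype(np.float32),cv2.DIST_HUBER,0,1e-4,1e-4).ravel(); print(n,np.degrees(np.arctan(vy/vx)).round(2),x0.round(4),y0.round(4),"y at x=.474:",(y0+(.474-x0)*vy/vx).round(4))
print("width",np.linalg.norm(np.array(Lp)-np.array(Rp),axis=1).round(4)[::5])
for u in range(290,306,4):
    lo,hi=edge(g[:,u],60,205); print("front",cast(w,u,lo,.026)[:2].round(4))
for u in (276,282,286,312,318):
    col=g[98:120,u]; i=np.where(col>205)[0][0]; v=98+i-(col[i]-205)/(col[i]-col[i-1]); print("lip",u,cast(w,u,v,.0375)[:2].round(4))
```

```text
[0.59941626 0.21166522 0.28146866]
L 8.92 0.4765 0.1992 y at x=.474: 0.1989
R 8.53 0.4588 0.231 y at x=.474: 0.2332
mid 8.97 0.4689 0.2153 y at x=.474: 0.2161
width [0.0345 0.0341 0.0342 0.0344 0.0329 0.0339]
front [0.441  0.1991]
front [0.4403 0.204 ]
front [0.4394 0.209 ]
front [0.4388 0.214 ]
lip 276 [0.5158 0.1924]
lip 282 [0.5148 0.2   ]
lip 286 [0.5067 0.204 ]
lip 312 [0.509  0.2384]
lip 318 [0.5078 0.246 ]
```

```bash
cat > tgt.py <<'E'
from h import *
F=np.array([np.cos(np.radians(8.9)),np.sin(np.radians(8.9))]); L=np.array([-F[1],F[0]])
H=np.array([.4751,.2150])
def go(b,z,l=0):
    q=H-F*b+L*l; return tool([*q,z]).round(4)
def rep():
    s,p,r=state(); d=p[:2]-H; print("fwd",round(1e3*d@F,2),"lat",round(1e3*d@L,2),"z",round(1e3*p[2],2),"yaw",np.degrees(np.arctan2(-r[1,0],-r[0,0])).round(2),"tilt",np.degrees(r[:2,2]).round(2),"F",np.round([s["wrist_force"][:2]@F,s["wrist_force"][:2]@L,s["wrist_force"][2]],1),"g",s["grasp_force"],s["clock"])
E
python3 - <<'E'
from tgt import *
rep(); print(go(30,0.0615) if 0 else go(.03,.06),go(.03,.0185))
E
```

```text
fwd 122.3 lat -22.53 z 281.47 yaw 8.53 tilt [0.05 0.02] F [ 1.   0.1 -1.5] g 29.999378621578217 22.55
[0.6106 0.0859 0.8853] [0.6108 0.0858 1.0513]
```

Call:
{"api": "carry_out", "payload": {
  "plan": [
    [[0.2,0.03,0.05],[0,0,0]],
    [[0.4,0.06,0.15],[0,0,0]],
    [[0.57,0.086,0.35],[0,0,-0.004]],
    [[0.61,0.086,0.57],[0,0,-0.004]],
    [[0.61,0.086,0.75],[0,0,-0.004]]
  ]
}}

```text
clock: 23.18
ee_pos: [0.4438, 0.2107, 0.0921]
ee_rot: [0.0, -0.078, 0.997, 0.0]
wrist_force: [1.5, 0.5, -1.2]
width: 0.0633
grasp_force: 30.0
```

Call:
{"api": "carry_out", "payload": {
  "plan": [
    [[0,0,0.08],[0,0,0]],
    [[0,0,0.15],[0,0,0]],
    [[0,0,0.2],[0,0,0]],
    [[0,0,0.2],[0,0,0]],
    [[0,0,0.2],[0,0,0]]
  ]
}}

```text
clock: 23.8
ee_pos: [0.4462, 0.2114, 0.0441]
ee_rot: [0.001, -0.078, 0.997, 0.0]
wrist_force: [-0.3, 0.0, -1.8]
width: 0.0631
grasp_force: 30.0
```

Run:
```python
from tgt import *
rep(); print(go(.03,.0185))
s,p,r=state()
# tongue check in fixed cameras
c3=np.array([*(p[:2]+F*(.0007+.043)),p[2]+.0117+.0035])
for n in("top","scene"):
    d=snap(n); g=d["img"]; hsv=cv2.cvtColor(g,cv2.COLOR_BGR2HSV); cv2.imwrite(f"pics/{n}15.png",g)
    u,v=proj(d,c3); print(n,np.round([u,v],1))
    m=((hsv[...,2]>140)&((hsv[...,1]<70)|((hsv[...,0]>15)&(hsv[...,0]<35)))).astype(np.uint8)
    k,l,st,c=cv2.connectedComponentsWithStats(m)
    for i in range(1,k):
        if st[i,4]>10 and np.hypot(*(c[i]-[u,v]))<40:
            ys,xs=np.where(l==i); Q=np.array([cast(d,a,b,c3[2])[:2] for a,b in zip(xs,ys)]); e=(Q-c3[:2])*1e3
            x,y=e@F,e@L; print(st[i],"fwd",x.min().round(1),x.max().round(1),"lat",y.min().round(1),y.max().round(1),"mean",x.mean().round(1),y.mean().round(1))
```

```text
fwd -29.07 lat 0.9 z 44.09 yaw 8.95 tilt [0.08 0.05] F [-0.3  0.1 -1.8] g 29.99932050704956 23.8
[ 0.0039 -0.0037  0.1023]
top [211.4 248.4]
[198 244   3   5  12] fwd 7.6 21.1 lat 31.3 38.4 mean 13.5 35.0
[199 256   9   3  15] fwd -25.3 -20.4 lat 15.4 38.8 mean -23.0 27.3
scene [258.4 270.6]
[243 277   5   5  20] fwd 9.4 23.0 lat 39.1 54.1 mean 16.0 46.6
```

Call:
{"api": "carry_out", "payload": {
  "plan": [
    [[0.004,-0.003,0.05],[0,0,0]],
    [[0.004,-0.003,0.085],[0,0,0]],
    [[0.004,-0.003,0.1],[0,0,0]],
    [[0.004,-0.003,0.1],[0,0,0]]
  ]
}}

```text
clock: 24.4
ee_pos: [0.4443, 0.21, 0.0177]
ee_rot: [-0.0, -0.078, 0.997, -0.0]
wrist_force: [-0.2, 0.8, -0.5]
width: 0.0634
grasp_force: 30.0
```

Call:
{"api": "carry_out", "payload": {
  "plan": [
    [[0,0,0.004],[0,0,0]],
    [[0,0,0.008],[0,0,0]],
    [[0,0,0.012],[0,0,0]],
    [[0,0,0.012],[0,0,0]]
  ]
}}

```text
clock: 24.9
ee_pos: [0.4446, 0.2102, 0.0153]
ee_rot: [0.0, -0.078, 0.997, 0.0]
wrist_force: [0.3, 0.3, -1.5]
width: 0.0633
grasp_force: 30.0
```

Run:
```python
from tgt import *
rep()
```

```text
fwd -30.87 lat -0.07 z 15.28 yaw 8.95 tilt [0.   0.01] F [ 0.3  0.2 -1.5] g 29.99942421913147 24.9
```

Call:
{"api": "carry_out", "payload": {
  "plan": [
    [[0,0,0.002],[0,0,0]],
    [[0,0,0.005],[0,0,0]],
    [[0,0,0.005],[0,0,0]]
  ]
}}

```text
clock: 25.28
ee_pos: [0.4448, 0.2102, 0.0143]
ee_rot: [0.0, -0.078, 0.997, 0.0]
wrist_force: [-1.0, -0.6, 1.1]
width: 0.0632
grasp_force: 30.0
```

Run:
```python
from tgt import *
rep()
```

```text
fwd -30.69 lat -0.04 z 14.28 yaw 8.95 tilt [0.02 0.01] F [-1.  -0.5  1.1] g 29.99992400407791 25.275
```

Call:
{"api": "carry_out", "payload": {
  "plan": [
    [[-0.015,0,0],[0,0,0]],
    [[-0.03,0,0],[0,0,0]],
    [[-0.04,0,0],[0,0,0]],
    [[-0.05,0,0],[0,0,0]],
    [[-0.06,0,0],[0,0,0]]
  ]
}}

```text
clock: 25.9
ee_pos: [0.4597, 0.2126, 0.0143]
ee_rot: [0.0, -0.078, 0.997, 0.0]
wrist_force: [-1.0, -0.1, 5.0]
width: 0.0632
grasp_force: 30.0
```

Run:
```python
from tgt import *
rep()
```

```text
fwd -15.58 lat 0.04 z 14.26 yaw 8.95 tilt [0.01 0.01] F [-1.   0.1  5. ] g 30.000792145729065 25.9
```

Call:
{"api": "carry_out", "payload": {
  "plan": [
    [[-0.008,0,0],[0,0,0]],
    [[-0.014,0,0],[0,0,0]],
    [[-0.02,0,0],[0,0,0]],
    [[-0.026,0,0],[0,0,0]]
  ]
}}

```text
clock: 26.4
ee_pos: [0.466, 0.2136, 0.0143]
ee_rot: [0.0, -0.078, 0.997, 0.0]
wrist_force: [-1.1, 0.2, 5.6]
width: 0.0634
grasp_force: 30.0
```

Run:
```python
from tgt import *
rep()
```

```text
fwd -9.18 lat 0.07 z 14.26 yaw 8.96 tilt [0.01 0.01] F [-1.1  0.4  5.6] g 30.00080555677414 26.4
```

Call:
{"api": "carry_out", "payload": {
  "plan": [
    [[-0.006,0,-0.001],[0,0,0]],
    [[-0.012,0,-0.002],[0,0,0]],
    [[-0.018,0,-0.002],[0,0,0]],
    [[-0.022,0,-0.002],[0,0,0]]
  ]
}}

```text
clock: 26.9
ee_pos: [0.4695, 0.2141, 0.0143]
ee_rot: [-0.002, -0.078, 0.997, -0.0]
wrist_force: [-6.1, -1.5, 7.2]
width: 0.0629
grasp_force: 30.0
```

Run:
```python
from tgt import *
rep()
```

```text
fwd -5.69 lat -0.06 z 14.26 yaw 8.95 tilt [-0.22 -0.05] F [-6.3 -0.5  7.2] g 30.000261962413788 26.9
```

Call:
{"api": "carry_out", "payload": {
  "plan": [
    [[-0.006,0,-0.001],[0,0,0]],
    [[-0.012,0,-0.002],[0,0,0]],
    [[-0.016,0,-0.002],[0,0,0]],
    [[-0.016,0,-0.002],[0,0,0]]
  ]
}}

```text
clock: 27.4
ee_pos: [0.4722, 0.2145, 0.0143]
ee_rot: [-0.003, -0.078, 0.997, -0.001]
wrist_force: [-8.4, -1.4, 6.5]
width: 0.0633
grasp_force: 30.0
```

Run:
```python
from tgt import *
rep()
```

```text
fwd -2.9 lat -0.09 z 14.27 yaw 8.96 tilt [-0.34 -0.1 ] F [-8.5 -0.1  6.5] g 30.000096559524536 27.4
```

Call:
{"api": "carry_out", "payload": {
  "plan": [
    [[-0.006,0,0],[0,0,0]],
    [[-0.012,0,-0.001],[0,0,0]],
    [[-0.012,0,-0.001],[0,0,0]]
  ]
}}

```text
clock: 27.78
ee_pos: [0.4744, 0.2148, 0.0143]
ee_rot: [-0.004, -0.078, 0.997, -0.001]
wrist_force: [-9.1, -1.6, 5.9]
width: 0.063
grasp_force: 30.0
```

Run:
```python
from tgt import *
rep()
```

```text
fwd -0.69 lat -0.1 z 14.29 yaw 8.96 tilt [-0.43 -0.12] F [-9.3 -0.2  5.9] g 30.000426471233368 27.775
```

Call:
{"api": "carry_out", "payload": {
  "plan": [
    [[-0.005,0,0],[0,0,0]],
    [[-0.008,0,0],[0,0,0]],
    [[-0.008,0,0],[0,0,0]]
  ]
}}

```text
clock: 28.15
ee_pos: [0.4751, 0.2149, 0.0142]
ee_rot: [-0.005, -0.078, 0.997, -0.001]
wrist_force: [-11.0, -2.3, 10.0]
width: 0.0631
grasp_force: 30.0
```

Run:
```python
from tgt import *
rep()
```

```text
fwd 0.02 lat -0.1 z 14.25 yaw 8.97 tilt [-0.57 -0.16] F [-11.2  -0.6  10. ] g 30.001757740974426 28.15
```

Call:
{"api": "carry_out", "payload": {
  "plan": [
    [[-0.004,0,-0.001],[0,0,0]],
    [[-0.008,0,-0.002],[0,0,0]],
    [[-0.008,0,-0.002],[0,0,0]]
  ]
}}

```text
clock: 28.52
ee_pos: [0.4751, 0.2149, 0.0142]
ee_rot: [-0.007, -0.078, 0.997, -0.001]
wrist_force: [-15.3, -2.9, 12.0]
width: 0.0637
grasp_force: 30.0
```

Run:
```python
from tgt import *
rep()
```

```text
fwd 0.02 lat -0.08 z 14.23 yaw 8.97 tilt [-0.79 -0.22] F [-15.6  -0.5  12. ] g 30.003741681575775 28.525
```

Call:
{"api": "carry_out", "payload": {
  "plan": [
    [[0,0,0],[0,0,0]],
    [[0,0,0],[0,0,0]],
    [[0,0,0],[0,0,0]],
    [[0,0,0],[0,0,0]],
    [[0,0,0],[0,0,0]]
  ]
}}

```text
clock: 29.15
ee_pos: [0.4751, 0.2149, 0.0142]
ee_rot: [-0.007, -0.078, 0.997, -0.001]
wrist_force: [-14.9, -1.4, 10.8]
width: 0.0633
grasp_force: 30.0
```

Run:
```python
from tgt import *
from arm import armang
rep(); armang(("top","scene")); rep(); print(sign_off())
```

```text
fwd 0.03 lat -0.12 z 14.23 yaw 8.97 tilt [-0.79 -0.22] F [-15.    0.9  10.8] g 30.003721117973328 29.15
top [(8, 1.15), (13, 1.0), (13, 1.05), (13, 1.1)]
scene [(8, 0.95), (13, 1.0), (13, 1.05), (13, 1.1)]
fwd 0.03 lat -0.12 z 14.25 yaw 8.97 tilt [-0.78 -0.22] F [-16.2  -0.8  11. ] g 30.00377655029297 29.25
the job is handed in; nothing more can be done
None
```

I handed the job in at 29 s, but `sign_off` returned no verdict: the magnifier arm is swung to about 1.05 rad (lens about 18 cm from the lip by my estimate), and the pallet is held against the lip with about 15 N of push, its seating judged from force and arm position because the fixed cameras couldn't see the tongue.

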